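# Build up two small illuminated sign units

### The arm

A 6-joint arm with a two-finger parallel gripper is mounted at the origin on the work surface. World frame = base frame: x ahead of the robot, y to its left, z up, the work surface at z = 0. Lengths are in m, angles in rad, forces in N, time in s.
With the tool pointing down it reaches from about 0.275 to 0.825 m from the base axis. Payload 4.9 kg.
Tool frame: the origin (TCP) lies at the very end of the fingers, on their centre line; the grasp point (between the pads) lies 19 mm behind it; z points along the fingers, y is the direction in which the jaws open and shut (so a half turn about z gives the same grasp; the last joint's range is limited). The gripper opens to 85 mm and grips with 20 to 120 N. Pads are 22 mm wide; open, the fingers measure 114 mm over their backs; the gripper's body (76 mm by 85 mm) begins 54 mm behind the grasp point. The pads swing forward as they close: fully open they stand 13 mm farther back than shut.
Start: joints at [-0.134, 0.326, -0.193, 1.052, 0, 1.437], TCP at [0.55, 0, 0.231] pointing down, gripper open.
Joint ranges: [-2.65, 2.65], [-0.97, 1.79], [-1.3, 1.35], [-1.93, 2.1], [-1.47, 1.37], [-3.14, 3.14]. Speed limits (rad/s): [2.57, 2.57, 3.14, 3.14, 3.14, 3.14].

### API

Orientations are given as [roll, pitch, yaw] about the fixed x, y, z axes, in that order (R = Rz(yaw) Ry(pitch) Rx(roll)).
In Python, from plant import * gives the robot as it stands. The module is installed in compiled form; this text tells all that it offers.
- The arm moves only by the tool move_arm, never from a script. Its argument "motion" is a list that holds one entry, the list of rows, each a list of 7 numbers: the turn, a rotation vector about the tool's x, y, z in degrees, then the shift along the tool's x, y, z in mm, then the opening, from -1 (shut) to 1 (fully open). In form: [[[wx, wy, wz, x, y, z, grip], ...]]. A call has 1 to 5 rows; each row is the pose to reach, as a shift and turn from the pose measured when the call began, along the tool's axes at that moment; what a row does not reach only later rows make up. A row lasts 1/8 s, in which the tool goes at most 62.5 mm and 10.7 degrees, less where a joint would pass 70% of its speed; a pose out of reach is approached as far as the arm can. A call with a gripper value outside its range is refused whole. The fingers move at their own pace and stop on an object; the grip force is fixed at half the most. Time passes only in rows, so rows that repeat a pose let the fingers close. It gives the time, the measured TCP pose, the force and the opening at its end, in the units of the state.
- observe(): the state, without advancing time (a new reading comes with each control period).
- grab_frame(name): name is "scene" or "side" or "wrist"; returns the picture (480x640x3 uint8, red, green, blue); there is no depth.
- get_calibration(name): a dict with "camera_matrix" (3x3 intrinsics, pixels), "T" (4x4, takes a point from camera to world coordinates). Camera axes: x right, y down, z forward; pixel columns grow to the right and rows downward; lengths in m; the calibration is good to about 2 mm. A picture is of the moment at which its call begins: read the wrist's pose just before it. get_calibration takes no time and is no camera call; for the wrist camera it gives the pose at the moment of the call.
- finish_job(): hands the job in, once; it reports no verdict.
Trained networks look in the newest picture that a camera, given by its name, has taken for a name from the list of things; names that differ only in an ending like _2 or _b are one class to them, and where a whole thing is asked for, a point or a joint stands for the part that bears it (a point fixed in the world has none). Each returns a list of dicts, best first, with "score" (0 to 1); they miss things now and then, are a little off and sometimes report something else, mostly with a low value. They report only what shows in the picture. A call takes as long as a camera call.
- trace(camera, name): "pixels" (480x640 bool, what is visible of it) and "uv" ([column, row] in pixels, amid what is visible of it).
The state is a dict: "t": time; "q": joint angles; "qvel": joint speeds; "tau": joint torques, N m; "tool_pos": TCP position; "ee_rot": TCP orientation; "contact_force": force on the tool from outside, world axes, zero at the start; "torque": the same for the moment, N m; "width": finger opening in m.
Only numpy, scipy, OpenCV 4.12 (cv2) and the standard library are available. Lean on these libraries where they do the work, as an engineer would, in place of code of your own. Each camera call takes 0.05 s, during which the arm holds its last target.

### The job

Build up the two small sign units on their back trays, the round one and the oblong one. Lay the loose lamp plate in the round tray, driver block up; then stand each tray's matching grey rim over its tabs, fully down and upright, and last lower the matching opal face into the top of the rim, plug down, until its edge rests on the rim all round. Set every piece down rather than dropping it, and leave the tape, the adhesive bottle and the screwdriver where they are.

Things in the scene. Friction and masses are not known exactly. Their poses are not given: they have to be found in the camera images.
- dot_tray: Round back tray, fixed: aluminium disc 71 mm across on a white rail (40 x 160 along y, 20 high). Origin on its axis at bench level, z up; the disc's top, where lamp plate and round rim rest, is 23 mm up. Four upright tabs on the disc, 13 mm high, leaning inward: outer faces 27.2 mm from the axis at the foot, 26 at the top; 48 mm clear between opposite tabs' tops. Yaw does not matter.
- bar_tray: Oblong back tray, fixed: aluminium plate 110 (x) by 66 mm (y) on a white rail (40 x 160 along y, 20 high). Origin under its centre at bench level, x lengthwise, z up; the plate's top, where the oblong rim rests, is 23 mm up. Six tabs 13 mm high lean inward, at the foot 92.5 (x) by 48.5 mm (y) over all. Its own lamp with black driver block (top 56 mm up) is already screwed in.
- dot_lamp: Loose lamp plate of the round tray: white disc 41 mm across, 3 mm thick, with a black driver block on its centre, 30 (along x) by 18 (along y), 30 mm high, top 33 mm up. Lies block up; pick it by the block across the 18 mm. Origin: centre of the underside, z up. Goes flat on the tray's disc between the tabs (keep the fingertips above the tabs). About 80 g.
- dot_return: Round rim: grey painted tube open at both ends, 66 mm outside and 61 mm inside diameter, 60 mm high, standing on the bench. Origin: on the axis at its lower edge, z up. In place its lower edge rests on the round tray's disc, outside the tabs, z still up. About 110 g.
- bar_return: Oblong rim: grey painted rectangular tube open at both ends, outside 104 (x) by 60 mm (y), inside 99 by 55, 60 mm high, standing on the bench. Origin: centre of its lower edge, x lengthwise, z up. In place its lower edge rests on the oblong tray's plate outside the tabs, z still up, either way round. About 160 g.
- dot_face: Round face: white opal disc 66 mm across, 6 mm thick, on a 12 mm deep plug (55 mm across, chamfered to 49 at the bottom); 18 mm high, lying plug down. Origin: centre of the plug's underside, z up. In place the plug is in the round rim and the edge rests on the rim's top: origin 48 mm above the rim's. Grip the 66 mm edge, 12 to 18 mm above the origin. About 60 g.
- bar_face: Oblong face: white opal plate 104 (x) by 60 mm (y), 6 mm thick, on a 12 mm deep plug (93 by 49, lowest 4 mm 87 by 43); 18 mm high, lying plug down. Origin: centre of the plug's underside, x lengthwise, z up. In place the plug is in the oblong rim, edge on its top: origin 48 mm above the rim's, either way round. Grip the 60 mm edge, 12 to 18 mm up. About 110 g.
- tape: Bystander: cardboard-brown tape roll lying flat, 92 mm across, 24 mm high. Origin: centre of the underside. Leave it.
- adhesive: Bystander: white bottle with a red cap, 48 mm across, 115 mm high, standing. Origin: centre of the underside. Leave it.
- screwdriver: Bystander: screwdriver lying on the bench at the robot's left, pointing roughly away from it. Leave it.

How it is judged:
On the way, in this order (a step that is already met when the one before it is completed fails the run):
1. the lamp plate lies flat in the round tray, released, before the round rim is put there (horizontal distance between dot_lamp and dot_tray below 0.008 m and z of dot_lamp in the frame of dot_tray between 0.02 and 0.026 m and angle between dot_lamp's own z axis and vertical below 0.06 rad and contact force between the fingers and dot_lamp below 0.1 N and horizontal distance between dot_return and dot_tray above 0.06 m), for 0.2 s.
2. the round rim stands fully down over the lamp plate, released, before the round face is put on (horizontal distance between dot_lamp and dot_tray below 0.008 m and z of dot_lamp in the frame of dot_tray between 0.02 and 0.026 m and angle between each of dot_lamp, dot_return's own z axis and vertical below 0.06 rad and horizontal distance between dot_return and dot_tray below 0.006 m and z of dot_return in the frame of dot_tray between 0.02 and 0.026 m and contact force between the fingers and dot_return below 0.1 N and horizontal distance between dot_face and dot_tray above 0.06 m), for 0.2 s.
3. the round face rests in the round rim (horizontal distance between dot_face and dot_return below 0.006 m and z of dot_face in the frame of dot_tray between 0.068 and 0.074 m and angle between dot_face's own z axis and vertical below 0.06 rad), for 0.2 s.
At the end, for the whole second after the job is handed in: Lamp plate flat on the round tray (8 mm off-centre at most); each rim down on the tray of its shape (6 mm); each face seated in the rim of its shape (6 mm); heights within 3 mm, tilt under 0.06 rad, oblong pieces in line with their tray within 0.15 rad; all released and at rest (all of step 3 and horizontal distance between dot_lamp and dot_tray below 0.008 m and z of dot_lamp in the frame of dot_tray between 0.02 and 0.026 m and angle between each of dot_lamp, dot_return, bar_return, bar_face's own z axis and vertical below 0.06 rad and horizontal distance between dot_return and dot_tray below 0.006 m and z of dot_return in the frame of dot_tray between 0.02 and 0.026 m and horizontal distance between bar_return and bar_tray below 0.006 m and z of bar_return in the frame of bar_tray between 0.02 and 0.026 m and angle between the x axis of each of bar_return, bar_face and the x axis of bar_tray, either way round below 0.15 rad and horizontal distance between bar_face and bar_return below 0.006 m and z of bar_face in the frame of bar_tray between 0.068 and 0.074 m and linear speed of each of dot_return, dot_face, dot_lamp, bar_face, bar_return below 0.02 m/s and angular speed of each of dot_return, dot_face, dot_lamp, bar_face, bar_return below 0.2 rad/s); the robot touches nothing.
It fails at once if a piece is dropped or thrown (faster than 0.7 m/s with no finger on it) ((contact force between the fingers and dot_return below 0.05 N and linear speed of dot_return above 0.7 m/s) or (contact force between the fingers and dot_face below 0.05 N and linear speed of dot_face above 0.7 m/s) or (contact force between the fingers and dot_lamp below 0.05 N and linear speed of dot_lamp above 0.7 m/s) or (contact force between the fingers and bar_face below 0.05 N and linear speed of bar_face above 0.7 m/s) or (contact force between the fingers and bar_return below 0.05 N and linear speed of bar_return above 0.7 m/s)).
It fails at once if the oblong face is laid on the oblong tray before its rim stands there (horizontal distance between bar_face and bar_tray below 0.03 m and height (world z) of bar_face below 0.062 m and horizontal distance between bar_return and bar_tray above 0.03 m).
It fails at once if the tape, the adhesive or the screwdriver is disturbed (moved more than 25 mm) (distance of any of tape, adhesive, screwdriver from where it was at the start of the episode above 0.025 m).
It also fails if it takes over 112 s, if anything falls off the work surface, if the arm or the gripper's body presses on something with over 40 N, if the wrist force passes 120 N, or if a joint passes its speed limit or range.

## Working session

There is one attempt and no reset: what is moved stays moved. The work goes in short steps, Python scripts to look and compute and a tool call to move; the robot and the scene stay as the last step left them, time stands still between calls to the robot, and variables do not carry over. Pictures are saved under pics/ and viewed, and the job is handed in when it is done.

Besides the shell and the picture viewer there is one more tool, called after "Call:" as name(argument=value, ...), one argument or row to a line, values as JSON. move_arm: Moves the arm, as the interface text tells. Its arguments: {"type":"object","properties":{"motion":{"type":"array"}},"required":["motion"]}

```bash
mkdir -p pics; python3 - <<'E'
from plant import *
import cv2,numpy as np
s=observe();print(s)
for n in ["scene","side","wrist"]:
    f=grab_frame(n);cv2.imwrite(f"pics/a_{n}.png",f[:,:,::-1])
    c=get_calibration(n);print(n,np.round(c["camera_matrix"],1).tolist(),np.round(c["T"],4).tolist())
E
```

```text
{'t': 0.0, 'q': array([-1.34154096e-01,  3.26938388e-01, -1.93599651e-01,  1.05200624e+00,
        2.14968495e-05,  1.43660385e+00]), 'qvel': array([ 1.07777872e-03, -1.75969804e-05,  2.22816654e-03, -4.78113620e-04,
       -1.40709595e-03, -1.51161256e-03]), 'tau': array([-1.24197268e-03, -4.43398941e+01,  2.62443137e+01,  1.56443648e-02,
       -1.97191571e-04, -6.55614656e-06]), 'tool_pos': array([5.49408299e-01, 1.23143589e-04, 2.30498850e-01]), 'ee_rot': array([-3.13986330e+00, -2.55161584e-04,  1.57083446e+00]), 'contact_force': array([-0.83130151,  0.73087062,  0.04533301]), 'torque': array([ 0.0078638 , -0.00490939, -0.06348064]), 'width': 0.08576777993726552}
scene [[569.0, 0.0, 319.7], [0.0, 569.0, 247.3], [0.0, 0.0, 1.0]] [[0.6037, 0.4832, -0.6341, 1.3534], [0.7972, -0.3769, 0.4717, -0.6192], [-0.0111, -0.7902, -0.6128, 0.8295], [0.0, 0.0, 0.0, 1.0]]
side [[536.0, 0.0, 311.0], [0.0, 536.0, 240.6], [0.0, 0.0, 1.0]] [[0.9472, -0.1898, 0.2586, 0.1921], [-0.3205, -0.5911, 0.7402, -0.897], [0.0123, -0.784, -0.6207, 0.7886], [0.0, 0.0, 0.0, 1.0]]
wrist [[345.0, 0.0, 322.8], [0.0, 345.0, 238.7], [0.0, 0.0, 1.0]] [[1.0, -0.0005, -0.001, 0.5502], [-0.0008, -0.9575, -0.2884, 0.0739], [-0.0008, 0.2884, -0.9575, 0.3747], [0.0, 0.0, 0.0, 1.0]]
```

View pics/a_scene.png

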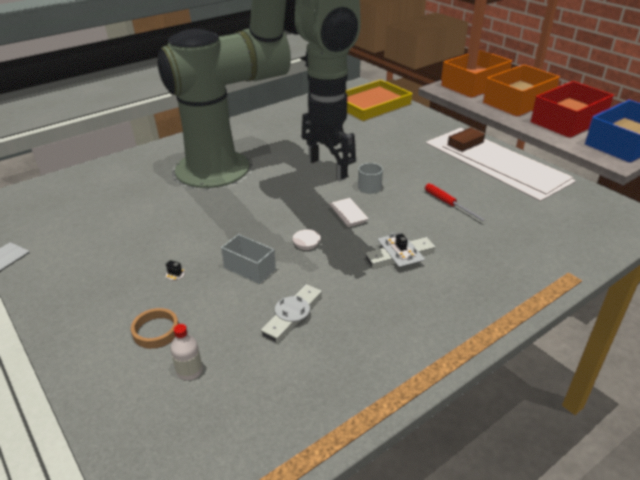

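View pics/a_side.png

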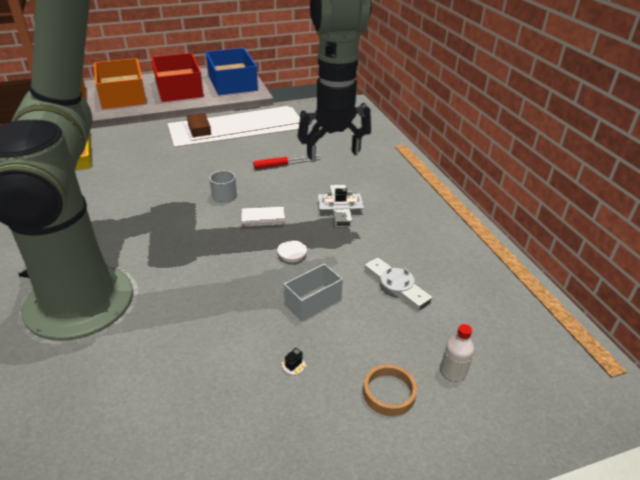

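View pics/a_wrist.png

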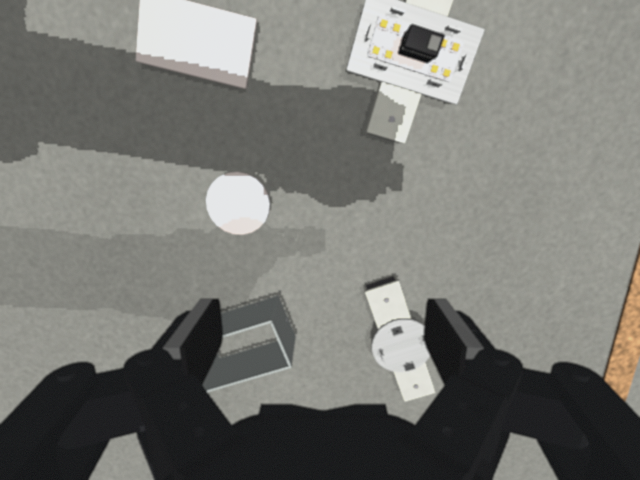

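```bash
cat > h.py <<'E'
from plant import *
import cv2,numpy as np
from scipy.optimize import minimize
def box(lx,ly,z0,z1): return np.array([[sx*lx/2,sy*ly/2,z] for sx in(-1,1) for sy in(-1,1) for z in(z0,z1)])
def cyl(d,z0,z1):
    a=np.linspace(0,2*np.pi,60,endpoint=False)
    return np.concatenate([np.c_[d/2*np.cos(a),d/2*np.sin(a),0*a+z] for z in(z0,z1)])
# lists of convex parts (mm)
M={'dot_tray':[cyl(71,20,23),box(40,160,0,20)],
'bar_tray':[box(110,66,20,23),box(40,160,0,20),box(44,26,23,56)],
'dot_lamp':[cyl(41,0,3),box(30,18,3,33)],
'dot_return':[cyl(66,0,60)],'bar_return':[box(104,60,0,60)],
'dot_face':[cyl(66,12,18),cyl(55,4,12)],'bar_face':[box(104,60,12,18),box(93,49,4,12)],
'tape':[cyl(92,0,24)],'adhesive':[cyl(48,0,80)]}
def proj(P,c):
    K=c['camera_matrix'];T=np.linalg.inv(c['T']);q=P@T[:3,:3].T+T[:3,3];q=q@K.T
    return q[:,:2]/q[:,2:]
def world(name,x,y,yaw,z=0):
    R=np.array([[np.cos(yaw),-np.sin(yaw),0],[np.sin(yaw),np.cos(yaw),0],[0,0,1]])
    return [p/1000@R.T+[x,y,z] for p in M[name]]
def render(parts,c,S=4):
    m=np.zeros((480,640),np.uint8)
    for P in parts:
        h=cv2.convexHull(proj(P,c).astype(np.float32))
        cv2.fillConvexPoly(m,np.round(h*16).astype(np.int32),255,cv2.LINE_AA,4)
    return m.astype(float)/255
def ray(uv,c,z):
    d=c['T'][:3,:3]@np.linalg.solve(c['camera_matrix'],[uv[0],uv[1],1]);o=c['T'][:3,3]
    return o+d*(z-o[2])/d[2]
def fit(name,views,z=0,yaws=(0,),x0=None):
    """views: list of (mask,calib)"""
    def cost(p):
        parts=world(name,p[0],p[1],p[2],z);s=0
        for m,c in views:
            r=render(parts,c);u=np.maximum(r,m).sum();s+=1-np.minimum(r,m).sum()/max(u,1)
        return s/len(views)
    best=None
    for w in yaws:
        i=np.array([x0[0],x0[1],w])
        r=minimize(cost,i,method='Nelder-Mead',options=dict(initial_simplex=[i,i+[.012,0,0],i+[0,.012,0],i+[0,0,.25]],xatol=1e-4,fatol=1e-5,maxiter=250))
        if best is None or r.fun<best.fun: best=r
    return best.x,best.fun
E
cat > m1.py <<'E'
from h import *
import pickle
out={}
for cam in ["scene","side","wrist"]:
    c=get_calibration(cam);grab_frame(cam)
    for n in list(M)+['screwdriver']:
        r=trace(cam,n)
        if r: out[cam,n]=(r[0]['pixels'],r[0]['score'],r[0]['uv'],c)
        print(cam,n,[(round(d['score'],2),[round(float(v)) for v in d['uv']],int(d['pixels'].sum())) for d in r[:3]])
pickle.dump(out,open('m1.pkl','wb'))
E
python3 m1.py
```

```text
scene dot_tray [(0.97, [287, 311], 1588)]
scene bar_tray [(0.73, [396, 251], 1617)]
scene dot_lamp [(0.69, [173, 270], 289), (0.3, [395, 250], 1517)]
scene dot_return [(0.97, [366, 176], 663)]
scene bar_return [(0.95, [249, 259], 1822)]
scene dot_face [(0.93, [304, 235], 468)]
scene bar_face [(0.9, [345, 211], 589)]
scene tape [(0.88, [152, 316], 931)]
scene adhesive [(0.65, [182, 355], 1226)]
scene screwdriver [(0.95, [443, 196], 349)]
side dot_tray [(0.82, [402, 281], 1617), (0.72, [342, 202], 1108)]
side bar_tray [(0.78, [342, 201], 1028)]
side dot_lamp [(0.7, [294, 362], 394)]
side dot_return [(0.83, [222, 185], 790), (0.47, [315, 287], 2111)]
side bar_return [(0.85, [312, 288], 2289), (0.63, [292, 253], 453)]
side dot_face [(0.91, [292, 253], 503)]
side bar_face [(0.75, [264, 216], 697)]
side tape [(0.6, [385, 402], 1372)]
side adhesive []
side screwdriver [(0.58, [271, 164], 305), (0.27, [339, 202], 1157)]
wrist dot_tray [(0.67, [400, 337], 4898)]
wrist bar_tray [(0.57, [407, 58], 12230)]
wrist dot_lamp []
wrist dot_return [(0.73, [409, 58], 12542)]
wrist bar_return []
wrist dot_face [(0.59, [237, 203], 3155), (0.3, [199, 39], 8068)]
wrist bar_face [(0.61, [196, 37], 8108)]
wrist tape []
wrist adhesive []
wrist screwdriver []
```

```bash
cat > f1.py <<'E'
from h import *
import pickle
o=pickle.load(open('m1.pkl','rb'))
zc={'dot_tray':.02,'bar_tray':.025,'dot_return':.03,'bar_return':.03,'dot_lamp':.015}
pose={}
for n in ['dot_tray','bar_tray','dot_lamp','dot_return','bar_return','dot_face','bar_face','tape']:
    yaws=(0,) if n in('dot_return','dot_face','tape') else (-1.2,-.6,0,.6,1.2)
    for cams in (['scene'],['side'],['scene','side'],['wrist']):
        if cams==['wrist'] and n not in('dot_face',): continue
        V=[(o[k,n][0].astype(float),o[k,n][3]) for k in cams]
        m=o[cams[0],n]; ys,xs=np.nonzero(m[0]); g=ray([xs.mean(),ys.mean()],m[3],zc.get(n,.01))
        p,f=fit(n,V,0,yaws,g)
        print(n,cams,np.round(p[:2],4),round(np.degrees(p[2]),1),round(f,3))
        if len(cams)==2: pose[n]=p
pickle.dump(pose,open('pose.pkl','wb'))
for k in['scene','side']:
    im=cv2.imread(f'pics/a_{k}.png')
    for n,p in pose.items():
        for P in world(n,*p):
            h=cv2.convexHull(proj(P,o[k,n][3]).astype(np.float32));cv2.polylines(im,[np.round(h*16).astype(np.int32)],True,(0,255,0),1,cv2.LINE_AA,4)
    im=im[140:380,120:480] if k=='scene' else im[140:420,200:520]
    cv2.imwrite(f'pics/fit_{k}.png',cv2.resize(im,None,fx=2,fy=2))
E
python3 f1.py
```

```text
dot_tray ['scene'] [ 0.6425 -0.1636] 20.6 0.101
dot_tray ['side'] [ 0.6444 -0.1628] 19.8 0.054
dot_tray ['scene', 'side'] [ 0.644  -0.1631] 20.2 0.08
bar_tray ['scene'] [0.6353 0.1452] -16.1 0.097
bar_tray ['side'] [0.6371 0.1513] -17.7 0.176
bar_tray ['scene', 'side'] [0.6355 0.1465] -17.0 0.142
dot_lamp ['scene'] [ 0.3739 -0.298 ] 11.3 0.164
dot_lamp ['side'] [ 0.3725 -0.293 ] 49.8 0.215
dot_lamp ['scene', 'side'] [ 0.3715 -0.2976] 11.9 0.207
dot_return ['scene'] [0.3619 0.2904] -0.1 0.138
dot_return ['side'] [0.3626 0.2931] 9.2 0.07
dot_return ['scene', 'side'] [0.3624 0.2915] 9.6 0.106
bar_return ['scene'] [ 0.4593 -0.1534] 16.3 0.079
bar_return ['side'] [ 0.4593 -0.152 ] 20.6 0.051
bar_return ['scene', 'side'] [ 0.4592 -0.1522] 19.3 0.068
dot_face ['scene'] [0.4628 0.0031] 9.5 0.064
dot_face ['side'] [0.4626 0.0048] 15.1 0.088
dot_face ['scene', 'side'] [0.4626 0.0037] 6.7 0.077
dot_face ['wrist'] [0.4596 0.0049] 10.3 0.038
bar_face ['scene'] [0.4328 0.1542] -14.8 0.172
bar_face ['side'] [0.4337 0.1589] -11.8 0.146
bar_face ['scene', 'side'] [0.4329 0.1571] -10.7 0.161
tape ['scene'] [ 0.5126 -0.4051] 11.9 0.459
tape ['side'] [ 0.5133 -0.4046] -7.0 0.434
tape ['scene', 'side'] [ 0.5133 -0.405 ] 11.0 0.447
```

View pics/fit_scene.png

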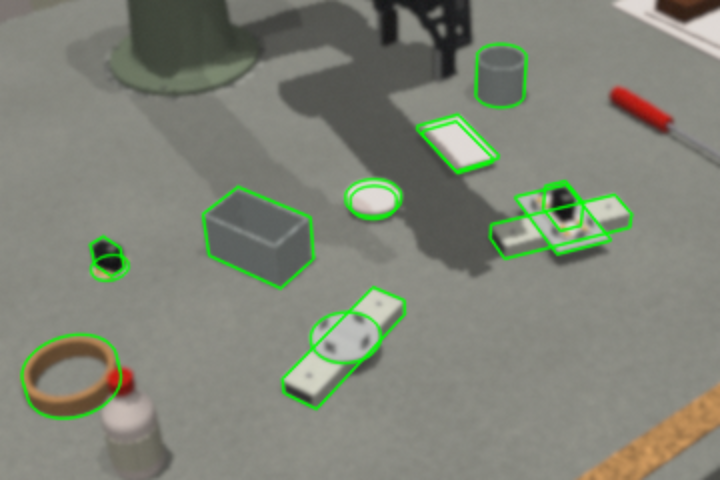

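View pics/fit_side.png

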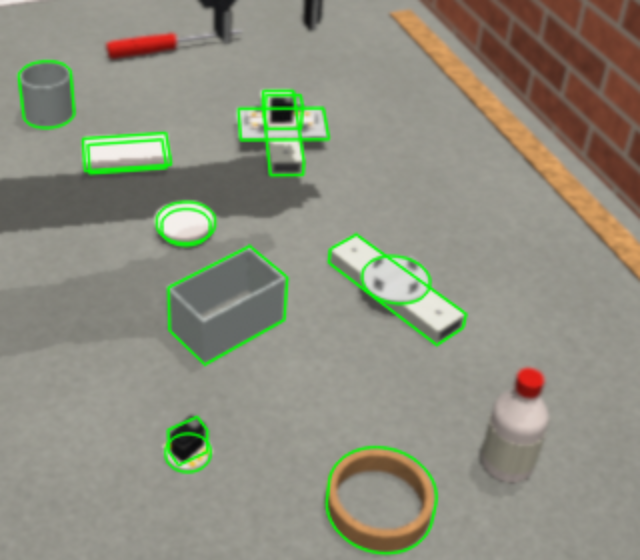

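```bash
cat >> h.py <<'E'
def Rt(yaw): 
    c,s=np.cos(yaw),np.sin(yaw); return np.array([[c,s,0],[s,-c,0],[0,0,-1.]])
def plan(x,y,z,yawdeg,show=True):
    from scipy.spatial.transform import Rotation as Ro
    s=observe();R=Ro.from_euler('xyz',s['ee_rot']).as_matrix()
    d=R.T@(np.array([x,y,z])-s['tool_pos'])*1000
    cand=[]
    for k in(0,180,-180):
        w=np.degrees(Ro.from_matrix(R.T@Rt(np.radians(yawdeg+k))).as_rotvec()); cand.append((np.linalg.norm(w),k,w))
    a=min(cand,key=lambda t:t[0])
    for c in sorted(cand,key=lambda t:t[0])[:2]: print('turn',np.round(c[2],1),'shift',np.round(d,1),'rows>=',round(max(np.linalg.norm(d)/62.5,c[0]/10.7),1))
    return a
def st():
    s=observe();print('t',round(s['t'],2),'pos',np.round(s['tool_pos'],4),'rot',np.round(np.degrees(s['ee_rot']),1),'w',round(s['width'],4),'F',np.round(s['contact_force'],1),'q',np.round(s['q'],2));return s
E
python3 -c "
from h import *
st();plan(.3715,-.2976,.2,12)"
```

```text
t 1.8 pos [0.55   0.     0.2313] rot [180.  -0.  90.] w 0.0853 F [-0.2  0.2 -0. ] q [-0.13  0.33 -0.19  1.05  0.    1.44]
turn [ 0. -0. 78.] shift [-297.6 -178.5   31.3] rows>= 7.3
turn [   0.    0. -102.] shift [-297.6 -178.5   31.3] rows>= 9.5
```

Call:
move_arm(
  motion=[
    [[0,0,10,-40,-25,5,1],[0,0,20,-80,-48,10,1],[0,0,30,-125,-75,15,1],[0,0,40,-165,-98,18,1],[0,0,50,-205,-122,22,1]],
  ],
)

```text
t: 2.42
tool_pos: [0.4273, -0.2063, 0.2094]
ee_rot: [3.141, -0.0, 0.692]
contact_force: [0.2, 0.2, 0.5]
width: 0.0849
```

```bash
python3 -c "
from h import *
st();plan(.3715,-.2976,.2,12)"
```

```text
t 2.42 pos [ 0.4273 -0.2063  0.2094] rot [180.   -0.   39.7] w 0.0849 F [0.2 0.2 0.5] q [-0.61  0.2  -0.42  0.95 -0.    1.84]
turn [ 0.  -0.  27.7] shift [-101.3   34.6    9.4] rows>= 2.6
turn [ 0.000e+00  1.000e-01 -1.523e+02] shift [-101.3   34.6    9.4] rows>= 14.2
```

Tracking is good.

Call:
move_arm(
  motion=[
    [[0,0,9,-35,12,3,1],[0,0,18,-68,23,6,1],[0,0,28,-101,35,9,1],[0,0,28,-101,35,9,1]],
  ],
)

```text
t: 2.92
tool_pos: [0.371, -0.2994, 0.2003]
ee_rot: [3.141, -0.0, 0.2]
contact_force: [0.1, 0.1, 0.2]
width: 0.0855
```

```bash
cat >> h.py <<'E'
def look(tag,names,zs={},yaws={},x0={},cam='wrist',save=True):
    s=st();c=get_calibration(cam);f=grab_frame(cam);im=f[:,:,::-1].copy();res={}
    for n in names:
        r=trace(cam,n)
        if not r: print(n,'none');continue
        for d in r[:2]: print(n,round(d['score'],2),np.round(d['uv']),int(d['pixels'].sum()))
        m=r[0]['pixels'];ys,xs=np.nonzero(m);z=zs.get(n,0)
        g=x0.get(n,ray([xs.mean(),ys.mean()],c,z+.015))
        p,fv=fit(n,[(m.astype(float),c)],z,yaws.get(n,(0,)),g);res[n]=p
        print('  fit',np.round(p[:2],4),round(np.degrees(p[2]),1),'cost',round(fv,3))
        cs,_=cv2.findContours(m.astype(np.uint8),0,2);cv2.drawContours(im,cs,-1,(0,0,255),1)
        for P in world(n,*p,z):
            h=cv2.convexHull(proj(P,c).astype(np.float32));cv2.polylines(im,[np.round(h*16).astype(np.int32)],True,(0,255,0),1,cv2.LINE_AA,4)
    cv2.imwrite(f'pics/{tag}.png',im);return res
E
python3 -c "
from h import *
look('lamp1',['dot_lamp'],yaws={'dot_lamp':(-.6,0,.6,1.2)})"
```

```text
t 2.92 pos [ 0.371  -0.2994  0.2003] rot [179.9  -0.   11.5] w 0.0855 F [0.1 0.1 0.2] q [-0.83  0.22 -0.43  0.93 -0.    2.11]
dot_lamp 0.94 [320. 208.] 1411
  fit [ 0.3716 -0.2952] 31.1 cost 0.058
```

View pics/lamp1.png

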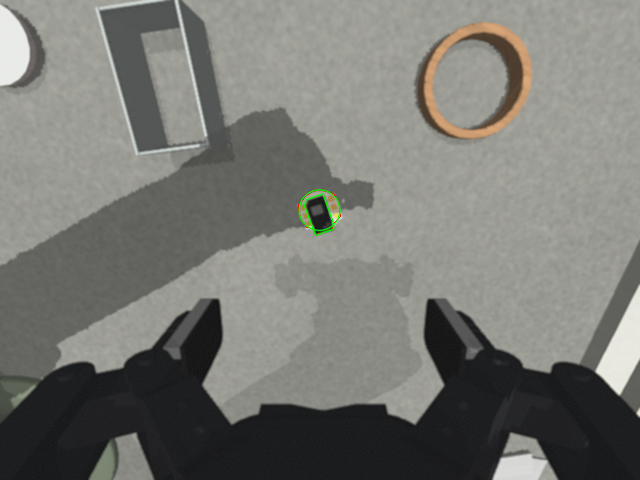

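```bash
python3 -c "
from h import *
plan(.3716,-.2952,.1,31)
im=cv2.imread('pics/lamp1.png')[170:250,270:370];cv2.imwrite('pics/l1c.png',cv2.resize(im,None,fx=6,fy=6))"
```

```text
turn [  0.   -0.  -19.3] shift [  0.2  -2.4 100.4] rows>= 1.8
turn [-1.000e-01 -0.000e+00  1.607e+02] shift [  0.2  -2.4 100.4] rows>= 15.0
```

View pics/l1c.png

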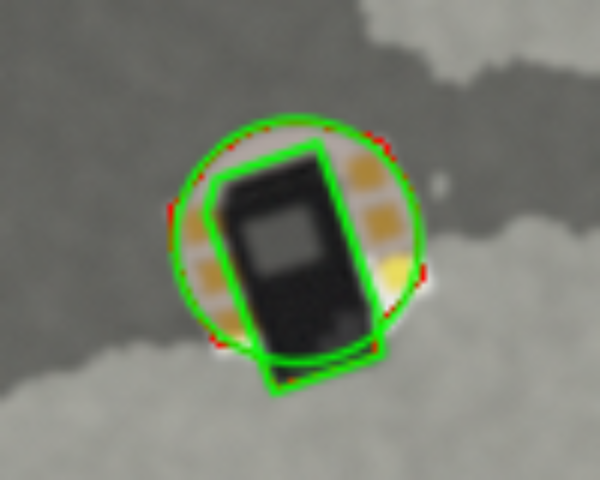

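Call:
move_arm(
  motion=[
    [[0,0,-9,0,-1,35,0],[0,0,-18,0,-2,70,0],[0,0,-18,0,-2,90,0],[0,0,-18,0,-2,90,0]],
  ],
)

```text
t: 3.52
tool_pos: [0.3711, -0.2937, 0.1093]
ee_rot: [-3.139, -0.0, 0.521]
contact_force: [-0.1, 0.5, 0.7]
width: 0.0425
```

```bash
python3 -c "
from h import *
r=look('lamp2',['dot_lamp'],yaws={'dot_lamp':(.3,.6)})
p=r['dot_lamp'];plan(p[0],p[1],.018,np.degrees(p[2]))
im=cv2.imread('pics/lamp2.png')[120:480,170:490];cv2.imwrite('pics/l2c.png',cv2.resize(im,None,fx=1.6,fy=1.6))"
```

```text
t 3.52 pos [ 0.3711 -0.2937  0.1093] rot [-179.8   -0.    29.8] w 0.0425 F [-0.1  0.5  0.7] q [-0.83  0.32 -0.56  0.7   0.    1.79]
dot_lamp 0.65 [327. 239.] 2501
  fit [ 0.3709 -0.296 ] 28.0 cost 0.071
turn [ 0.  -0.1  1.8] shift [-1.6 -0.1 93. ] rows>= 1.5
turn [ 1.000e-01  1.000e-01 -1.782e+02] shift [-1.6 -0.1 93. ] rows>= 16.7
```

View pics/l2c.png

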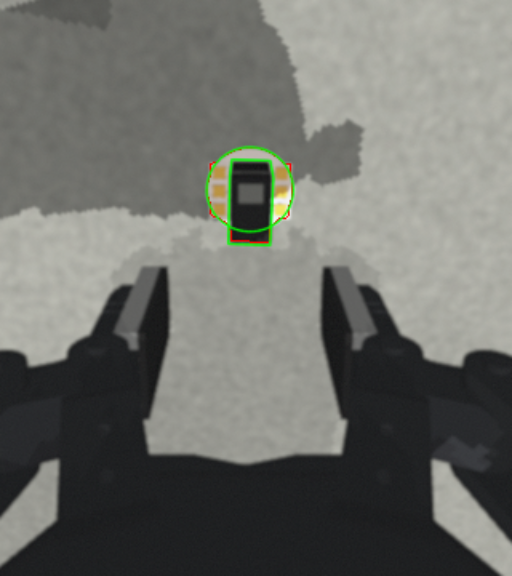

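Call:
move_arm(
  motion=[
    [[0,0,0,-1,0,45,0],[0,0,0,-1,0,80,0],[0,0,0,-1,0,92,0],[0,0,0,-1,0,92,0],[0,0,0,-1,0,92,-0.3]],
  ],
)

```text
t: 4.25
tool_pos: [0.3724, -0.2968, 0.0204]
ee_rot: [3.138, -0.002, 0.52]
contact_force: [0.8, 0.7, 0.4]
width: 0.0298
```

Call:
move_arm(
  motion=[
    [[0,0,0,0,0,0,-1],[0,0,0,0,0,0,-1],[0,0,0,0,0,0,-1],[0,0,0,0,0,0,-1]],
  ],
)

```text
t: 4.75
tool_pos: [0.3732, -0.2976, 0.0215]
ee_rot: [3.136, -0.002, 0.52]
contact_force: [-0.6, 0.5, 7.0]
width: 0.016
```

Call:
move_arm(
  motion=[
    [[0,0,0,0,0,-10,-1],[0,0,0,0,0,-30,-1],[0,0,0,0,0,-60,-1],[0,0,0,0,0,-90,-1],[0,0,0,0,0,-100,-1]],
  ],
)

```text
t: 5.38
tool_pos: [0.3735, -0.2981, 0.1235]
ee_rot: [3.133, -0.003, 0.52]
contact_force: [0.6, -0.1, -1.1]
width: 0.0162
```

```bash
python3 -c "
from h import *
s=st();plan(.5,-.2,.15,110);plan(.644,-.163,.13,110);plan(.644,-.163,.13,20)
cv2.imwrite('pics/l3.png',grab_frame('wrist')[:,:,::-1]);cv2.imwrite('pics/l3s.png',grab_frame('side')[200:480,150:500,::-1])"
```

```text
t 5.38 pos [ 0.3735 -0.2981  0.1235] rot [179.5  -0.2  29.8] w 0.0162 F [ 0.6 -0.1 -1.1] q [-0.83  0.3  -0.54  0.72  0.    1.79]
turn [  0.5   0.2 -80.2] shift [158.6 -22.  -26.3] rows>= 7.5
turn [ 0.2 -0.5 99.8] shift [158.6 -22.  -26.3] rows>= 9.3
turn [  0.5   0.2 -80.2] shift [301.8  17.3  -5.5] rows>= 7.5
turn [ 0.2 -0.5 99.8] shift [301.8  17.3  -5.5] rows>= 9.3
turn [ 0.5 -0.2  9.8] shift [301.8  17.3  -5.5] rows>= 4.8
turn [   0.3    0.7 -170.2] shift [301.8  17.3  -5.5] rows>= 15.9
```

View pics/l3.png

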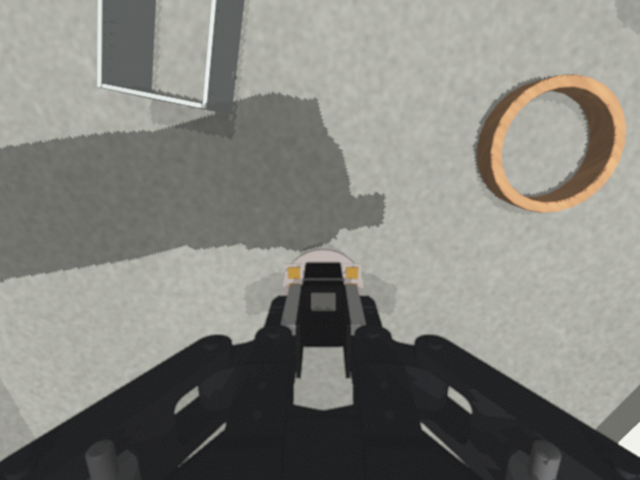

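View pics/l3s.png

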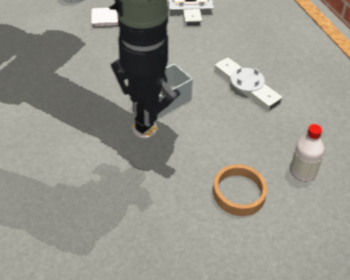

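```bash
python3 -c "
from h import *
import pickle
o=pickle.load(open('m1.pkl','rb'))
print(ray([186,362],o['scene','tape'][3],.02),ray([455,368],o['side','tape'][3],.02))
s=observe();c=get_calibration('wrist');R=Rt(s['ee_rot'][2]);
for dx in(-.004,-.002,0,.002):
  P=np.concatenate([cyl(41,0,3)])/1000@R.T*1.0
  P=cyl(41,0,3)/1000*[1,1,1]+[0,0,0]
  P=P+s['tool_pos']+R[:,0]*dx-[0,0,.0208]
  print(dx,proj(P,c)[:,1].min(),proj(P,c)[:,0].min(),proj(P,c)[:,0].max())
plan(.644,-.163,.12,30)
"
python3 -c "
import cv2
im=cv2.imread('pics/l3.png')[230:360,260:390];cv2.imwrite('pics/l3c.png',cv2.resize(im,None,fx=5,fy=5,interpolation=0))"
```

```text
[ 0.6394774 -0.3999229  0.02     ] [ 0.63951728 -0.40591156  0.02      ]
-0.004 253.98009887227644 282.7169745215853 362.41987573199066
-0.002 250.22831656308284 282.5837753193636 362.54441935680154
0 246.45177124039185 282.4497112868357 362.6697705350179
0.002 242.65021692622352 282.31477397386703 362.7959371465732
turn [ 0.4 -0.1 -0.2] shift [301.9  17.7   3.3] rows>= 4.8
turn [ -0.2  -0.7 179.8] shift [301.9  17.7   3.3] rows>= 16.8
```

View pics/l3c.png

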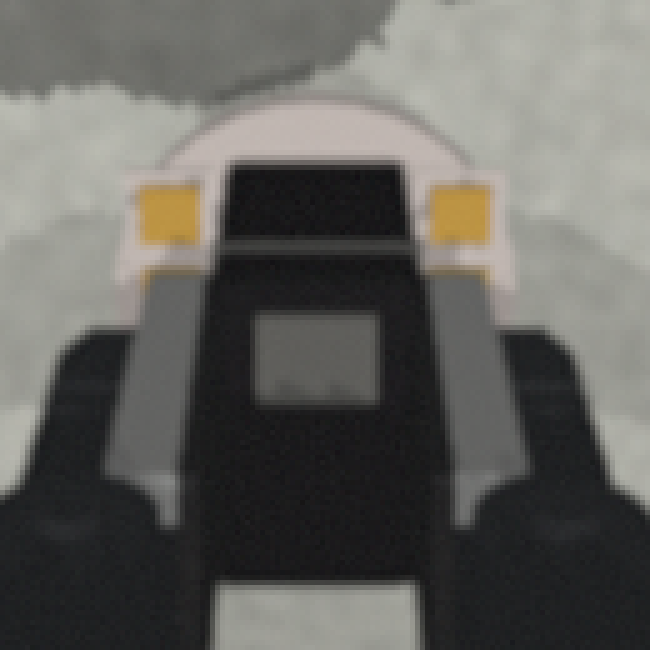

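```bash
python3 -c "
from h import *
plan(.601,-.188,.15,30)"
```

```text
turn [ 0.4 -0.1 -0.2] shift [252.3  18.2 -26.8] rows>= 4.1
turn [ -0.2  -0.7 179.8] shift [252.3  18.2 -26.8] rows>= 16.8
```

Call:
move_arm(
  motion=[
    [[0,0,0,20,2,-10,-1],[0,0,0,70,6,-25,-1],[0,0,0,125,10,-27,-1],[0,0,0,180,14,-27,-1],[0,0,0,225,16,-27,-1]],
  ],
)

```text
t: 6.1
tool_pos: [0.5773, -0.1982, 0.1483]
ee_rot: [3.136, -0.001, 0.521]
contact_force: [-0.1, -0.8, -0.1]
width: 0.0163
```

Call:
move_arm(
  motion=[
    [[0,0,0,20,2,0,-1],[0,0,0,27,2,0,-1],[0,0,0,27,2,0,-1]],
  ],
)

```text
t: 6.48
tool_pos: [0.6008, -0.1863, 0.1471]
ee_rot: [3.137, 0.0, 0.521]
contact_force: [-0.2, 0.4, -0.9]
width: 0.0161
```

```bash
python3 -c "
from h import *
r=look('tray1',['dot_tray'],yaws={'dot_tray':(.35,)})"
```

```text
t 6.47 pos [ 0.6008 -0.1863  0.1471] rot [179.8   0.   29.9] w 0.0161 F [-0.2  0.4 -0.9] q [-0.42  0.53 -0.1   0.94 -0.    2.2 ]
dot_tray 0.7 [323. 169.] 13207
  fit [ 0.6423 -0.1626] 20.1 cost 0.029
```

View pics/tray1.png

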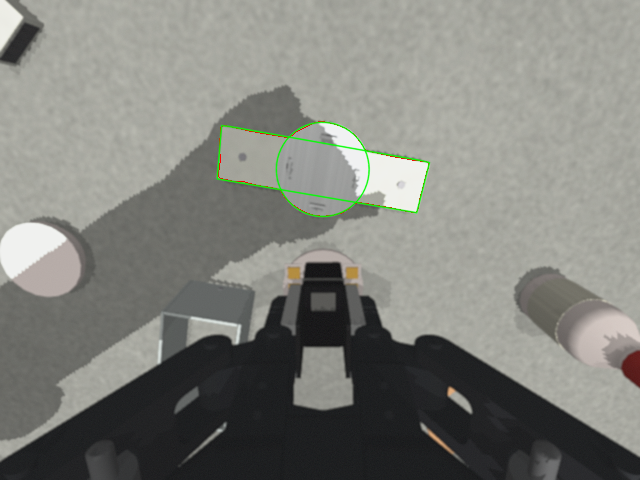

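```bash
python3 -c "
from h import *
plan(.644,-.1618,.075,30)"
```

```text
turn [ 0.3 -0.  -0.2] shift [50.2 -0.6 72.9] rows>= 1.4
turn [ -0.   -0.4 179.8] shift [50.2 -0.6 72.9] rows>= 16.8
```

Call:
move_arm(
  motion=[
    [[0,0,0,25,0,15,-1],[0,0,0,48,0,40,-1],[0,0,0,50,0,65,-1],[0,0,0,50,0,70,-1],[0,0,0,50,0,70,-1]],
  ],
)

```text
t: 7.2
tool_pos: [0.6435, -0.163, 0.0782]
ee_rot: [3.137, 0.0, 0.519]
contact_force: [0.3, -0.2, -1.1]
width: 0.016
```

```bash
python3 -c "
from h import *
s=st();plan(.644,-.1618,.044,30)
for n in('wrist','side','scene'):
  f=grab_frame(n)[:,:,::-1];
  f={'wrist':f[150:400,200:450],'side':f[200:340,330:470],'scene':f[240:360,230:350]}[n]
  cv2.imwrite(f'pics/p1_{n}.png',cv2.resize(f,(500,500)))
"
cd pics; python3 -c "
import cv2,numpy as np
cv2.imwrite('p1.png',np.hstack([cv2.resize(cv2.imread(f'p1_{n}.png'),(260,260)) for n in('wrist','side','scene')]))"
```

```text
t 7.2 pos [ 0.6435 -0.163   0.0782] rot [179.7   0.   29.7] w 0.016 F [ 0.3 -0.2 -1.1] q [-0.36  0.66 -0.07  0.85 -0.    2.26]
turn [ 0.3  0.  -0.3] shift [ 1.1 -1.  34.2] rows>= 0.5
turn [  0.   -0.4 179.7] shift [ 1.1 -1.  34.2] rows>= 16.8
```

View pics/p1.png

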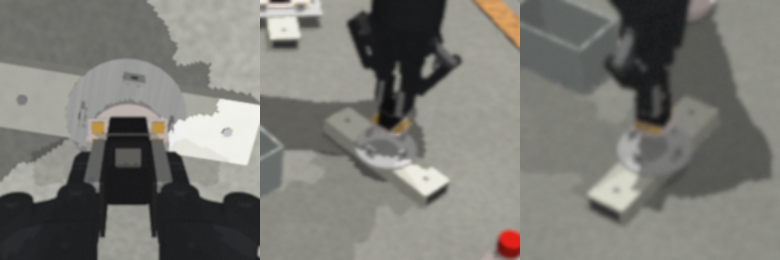

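Call:
move_arm(
  motion=[
    [[0,0,0,1,-1,10,-1],[0,0,0,1,-1,18,-1],[0,0,0,1,-1,25,-1],[0,0,0,1,-1,30,-1],[0,0,0,1,-1,32,-1]],
  ],
)

```text
t: 7.98
tool_pos: [0.6449, -0.1618, 0.0468]
ee_rot: [3.136, -0.001, 0.519]
contact_force: [0.1, 0.4, -1.2]
width: 0.0161
```

```bash
python3 -c "
from h import *
s=st();plan(.644,-.1618,.044,30)
cv2.imwrite('pics/p2.png',grab_frame('wrist')[100:400,150:500,::-1])"
```

```text
t 7.97 pos [ 0.6449 -0.1618  0.0468] rot [ 1.797e+02 -1.000e-01  2.980e+01] w 0.0161 F [ 0.1  0.4 -1.2] q [-0.36  0.69 -0.09  0.78 -0.    2.27]
turn [ 0.3 -0.1 -0.2] shift [-0.8 -0.5  2.8] rows>= 0.0
turn [-1.000e-01 -5.000e-01  1.798e+02] shift [-0.8 -0.5  2.8] rows>= 16.8
```

View pics/p2.png

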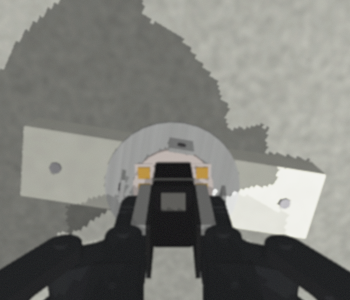

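No contact yet; down a bit more.

Call:
move_arm(
  motion=[
    [[0,0,0,0,0,1,-1],[0,0,0,0,0,2.5,-1],[0,0,0,0,0,3.5,-1],[0,0,0,0,0,3.5,-1]],
  ],
)

```text
t: 8.52
tool_pos: [0.6452, -0.162, 0.0445]
ee_rot: [3.135, -0.002, 0.519]
contact_force: [-2.3, 0.7, 6.1]
width: 0.0157
```

Call:
move_arm(
  motion=[
    [[0,0,0,0,0,0,-0.5],[0,0,0,0,0,0,-0.2],[0,0,0,0,0,0,0],[0,0,0,0,0,-10,0],[0,0,0,0,0,-40,0]],
  ],
)

```text
t: 9.15
tool_pos: [0.6436, -0.1613, 0.0836]
ee_rot: [3.138, 0.001, 0.519]
contact_force: [-1.0, -1.0, -0.1]
width: 0.0426
```

Call:
move_arm(
  motion=[
    [[0,0,0,-15,0,-40,1],[0,0,0,-30,0,-80,1],[0,0,0,-30,0,-80,1]],
  ],
)

```text
t: 9.52
tool_pos: [0.6193, -0.1773, 0.1684]
ee_rot: [3.132, -0.004, 0.518]
contact_force: [0.7, 0.1, 0.7]
width: 0.0851
```

```bash
cat >> h.py <<'E'
def cost_at(name,p,m,c,z):
    r=render(world(name,*p,z),c);return 1-np.minimum(r,m).sum()/np.maximum(r,m).sum()
E
python3 -c "
from h import *
r=look('tray2',['dot_tray','dot_lamp'],yaws={'dot_tray':(.35,),'dot_lamp':(.52,)},zs={'dot_lamp':.023})
plan(.3624,.2915,.2,90)
im=cv2.imread('pics/tray2.png')[80:330,200:450];cv2.imwrite('pics/tray2c.png',cv2.resize(im,None,fx=2,fy=2))
"
```

```text
t 9.53 pos [ 0.6193 -0.1773  0.1684] rot [179.4  -0.2  29.7] w 0.0851 F [0.7 0.1 0.7] q [-0.39  0.54 -0.03  0.99 -0.    2.23]
dot_tray 0.64 [297. 195.] 9048
dot_tray 0.29 [320. 190.] 2015
  fit [ 0.6422 -0.1624] 20.1 cost 0.198
dot_lamp 0.73 [321. 192.] 1921
  fit [ 0.6447 -0.1616] 32.6 cost 0.086
turn [  0.2   0.1 -60.2] shift [  10.6 -531.9  -38.6] rows>= 8.5
turn [  0.2  -0.2 119.8] shift [  10.6 -531.9  -38.6] rows>= 11.2
```

View pics/tray2c.png

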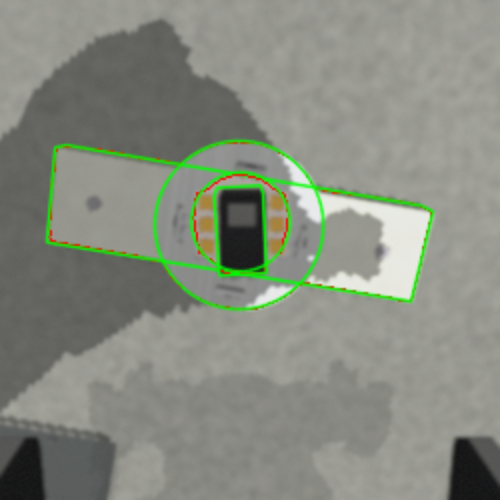

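```bash
python3 -c "
from h import *
plan(.349,.254,.19,70)"
```

```text
turn [  0.2   0.1 -40.2] shift [ -19.7 -506.   -28.5] rows>= 8.1
turn [ 1.000e-01 -2.000e-01  1.398e+02] shift [ -19.7 -506.   -28.5] rows>= 13.1
```

Call:
move_arm(
  motion=[
    [[0,0,-4,-2,-40,-10,1],[0,0,-8,-4,-95,-20,1],[0,0,-12,-6,-155,-25,1],[0,0,-17,-8,-215,-25,1],[0,0,-22,-10,-275,-25,1]],
  ],
)

```text
t: 10.3
tool_pos: [0.4702, 0.0599, 0.1862]
ee_rot: [3.14, 0.003, 0.906]
contact_force: [-0.0, 0.6, 0.3]
width: 0.0855
```

```bash
python3 -c "
from h import *
st();plan(.349,.254,.19,70)"
```

```text
t 10.3 pos [0.4702 0.0599 0.1862] rot [179.9   0.2  51.9] w 0.0855 F [-0.   0.6  0.3] q [-0.03  0.23 -0.45  0.89 -0.    2.21]
turn [  0.    0.2 -18.1] shift [  78.  -215.1   -4.3] rows>= 3.7
turn [ 3.000e-01 -1.000e-01  1.619e+02] shift [  78.  -215.1   -4.3] rows>= 15.1
```

Call:
move_arm(
  motion=[
    [[0,0,-5,20,-55,-4,1],[0,0,-10,40,-110,-4,1],[0,0,-15,60,-165,-4,1],[0,0,-18,78,-213,-4,1],[0,0,-18,78,-215,-4,1]],
  ],
)

```text
t: 10.92
tool_pos: [0.3465, 0.2559, 0.1887]
ee_rot: [-3.14, 0.005, 1.227]
contact_force: [0.3, -1.1, -0.5]
width: 0.0853
```

```bash
python3 -c "
from h import *
r=look('ret1',['dot_return'])
p=r['dot_return'];plan(p[0],p[1],.04,70)
"
```

```text
t 10.93 pos [0.3465 0.2559 0.1887] rot [-179.9    0.3   70.3] w 0.0853 F [ 0.3 -1.1 -0.5] q [ 0.47  0.15 -0.55  0.88 -0.    2.38]
dot_return 0.59 [329. 206.] 2221
  fit [0.3612 0.2917] -10.9 cost 0.615
turn [-0.   0.3  0. ] shift [ 40.5  -0.7 148.7] rows>= 2.5
turn [-4.0e-01 -1.0e-01 -1.8e+02] shift [ 40.5  -0.7 148.7] rows>= 16.8
```

View pics/ret1.png

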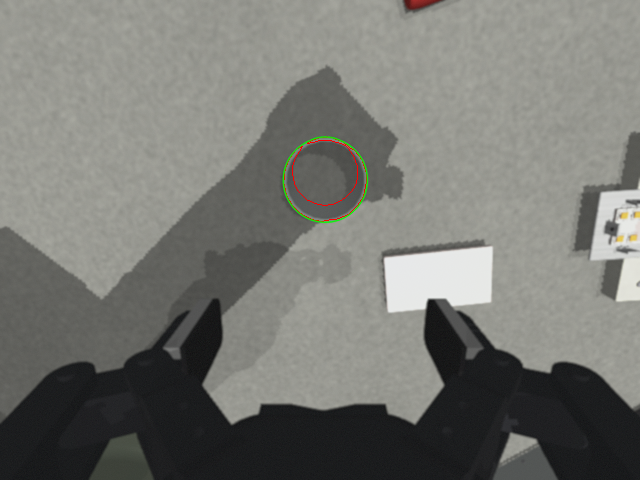

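Call:
move_arm(
  motion=[
    [[0,0,0,20,0,20,1],[0,0,0,40,0,50,1],[0,0,0,40,-1,100,1],[0,0,0,40,-1,140,1],[0,0,0,40,-1,157,1]],
  ],
)

```text
t: 11.65
tool_pos: [0.3601, 0.2889, 0.029]
ee_rot: [-3.138, 0.009, 1.219]
contact_force: [-0.4, -0.4, 1.3]
width: 0.0854
```

```bash
python3 -c "
from h import *
st();plan(.3612,.2917,.032,70)
cv2.imwrite('pics/ret2.png',grab_frame('wrist')[:,:,::-1])
f=grab_frame('side')[130:270,150:330,::-1];cv2.imwrite('pics/ret2s.png',cv2.resize(f,None,fx=3,fy=3))"
```

```text
t 11.65 pos [0.3601 0.2889 0.029 ] rot [-179.8    0.5   69.8] w 0.0854 F [-0.4 -0.4  1.3] q [ 0.52  0.43 -0.66  0.49 -0.    2.44]
turn [-0.2  0.5 -0.2] shift [ 3.   0.1 -3.1] rows>= 0.1
turn [  0.8   0.3 179.8] shift [ 3.   0.1 -3.1] rows>= 16.8
```

View pics/ret2.png

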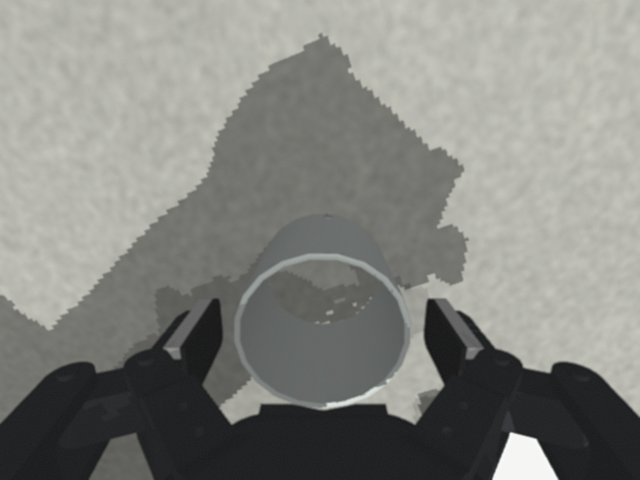

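View pics/ret2s.png

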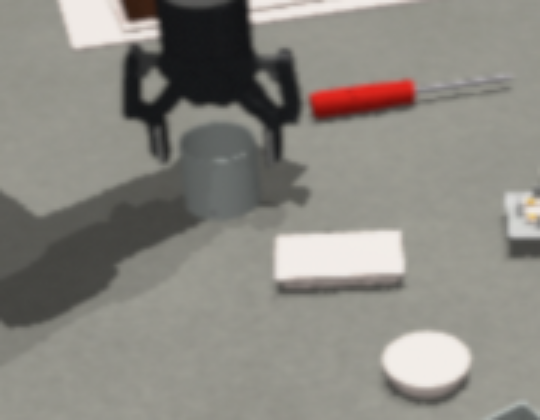

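Call:
move_arm(
  motion=[
    [[0,0,0,3,0,0,1],[0,0,0,3,0,0,0.6],[0,0,0,3,0,0,0.3],[0,0,0,3,0,0,0],[0,0,0,3,0,0,-1]],
  ],
)

```text
t: 12.38
tool_pos: [0.3621, 0.2921, 0.0309]
ee_rot: [-3.14, 0.007, 1.219]
contact_force: [-0.6, -1.1, 6.0]
width: 0.0638
```

Call:
move_arm(
  motion=[
    [[0,0,0,0,0,0,-1],[0,0,0,0,0,0,-1],[0,0,0,0,0,-10,-1],[0,0,0,0,0,-30,-1],[0,0,0,0,0,-50,-1]],
  ],
)

```text
t: 13.0
tool_pos: [0.3622, 0.2924, 0.0818]
ee_rot: [-3.14, 0.008, 1.219]
contact_force: [0.3, -0.9, -1.1]
width: 0.0636
```

```bash
python3 -c "
from h import *
st();plan(.36,.2,.18,60)
cv2.imwrite('pics/ret3.png',grab_frame('wrist')[:,:,::-1])
f=grab_frame('side')[130:270,150:330,::-1];cv2.imwrite('pics/ret3s.png',cv2.resize(f,None,fx=3,fy=3))"
```

```text
t 13.0 pos [0.3622 0.2924 0.0818] rot [-179.9    0.4   69.8] w 0.0636 F [ 0.3 -0.9 -1.1] q [ 0.52  0.35 -0.6   0.63 -0.    2.45]
turn [-0.1  0.4  9.8] shift [-88.2  29.7 -97.6] rows>= 2.2
turn [-7.000e-01 -1.000e-01 -1.702e+02] shift [-88.2  29.7 -97.6] rows>= 15.9
```

View pics/ret3.png

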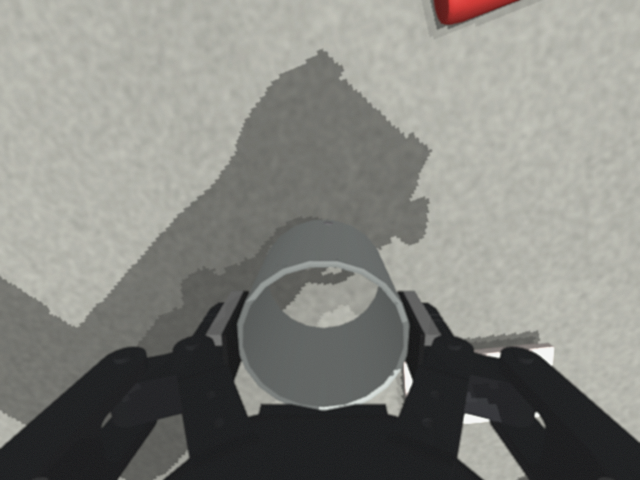

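View pics/ret3s.png

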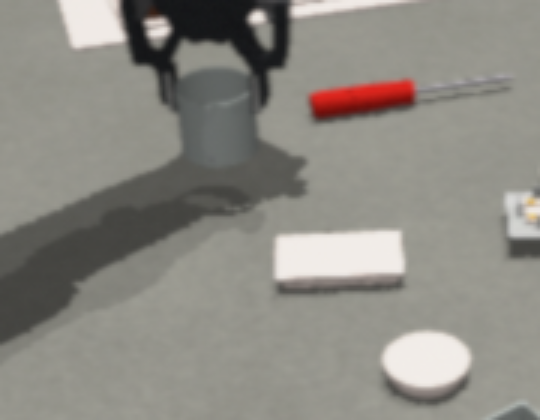

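```bash
python3 -c "
from h import *
s=observe();c=get_calibration('wrist');R=Rt(s['ee_rot'][2])
for dx in(-.003,0,.003):
  for z in(0,60):
    P=cyl(66,z,z)/1000+s['tool_pos']+R[:,0]*dx-[0,0,.031];q=proj(P,c)
    print(dx,z,q[:,1].min(),q[:,1].max(),q[:,0].min(),q[:,0].max())
plan(.644,-.163,.18,30)
"
```

```text
-0.003 0 222.56613811176248 333.2594758845885 261.9921435180399 382.1521100825883
-0.003 60 264.3517793489048 414.08554225441424 235.69767362049367 408.1377545672224
0 0 216.96399921936094 328.69123992268385 261.70375811470484 382.423586384687
0 60 256.41275411674815 408.16292868094354 235.10640453262735 408.70185070321577
0.003 0 211.30672452302298 324.082433394314 261.41267035681625 382.69760188946384
0.003 60 248.35853553899014 402.16620156134127 234.5071484830576 409.2735464541135
turn [ 0.1  0.2 39.8] shift [-332.2  420.5  -95.2] rows>= 8.7
turn [  -0.3    0.2 -140.2] shift [-332.2  420.5  -95.2] rows>= 13.1
```

Call:
move_arm(
  motion=[
    [[0,0,2,-10,15,-30,-1],[0,0,6,-35,45,-60,-1],[0,0,10,-70,88,-85,-1],[0,0,15,-107,134,-95,-1],[0,0,20,-144,180,-95,-1]],
  ],
)

```text
t: 13.72
tool_pos: [0.4845, 0.0951, 0.1795]
ee_rot: [3.138, 0.002, 0.867]
contact_force: [0.2, -0.4, -0.8]
width: 0.0638
```

```bash
python3 -c "
from h import *
st();plan(.6437,-.162,.17,30)
"
```

```text
t 13.72 pos [0.4845 0.0951 0.1795] rot [1.798e+02 1.000e-01 4.970e+01] w 0.0638 F [ 0.2 -0.4 -0.8] q [ 0.05  0.27 -0.42  0.89 -0.    2.32]
turn [ 0.2  0.1 19.7] shift [-93.  287.7  10.8] rows>= 4.8
turn [-1.000e-01  3.000e-01 -1.603e+02] shift [-93.  287.7  10.8] rows>= 15.0
```

Call:
move_arm(
  motion=[
    [[0,0,4,-18,57,0,-1],[0,0,8,-37,115,2,-1],[0,0,12,-55,172,4,-1],[0,0,16,-74,228,7,-1],[0,0,20,-88,272,10,-1]],
  ],
)

```text
t: 14.35
tool_pos: [0.6356, -0.1504, 0.1696]
ee_rot: [3.138, 0.001, 0.515]
contact_force: [1.2, 0.6, -1.3]
width: 0.0639
```

```bash
python3 -c "
from h import *
st();plan(.6437,-.162,.12,30)
"
```

```text
t 14.35 pos [ 0.6356 -0.1504  0.1696] rot [1.798e+02 1.000e-01 2.950e+01] w 0.0639 F [ 1.2  0.6 -1.3] q [-0.34  0.56  0.01  1.02 -0.    2.28]
turn [ 0.2  0.1 -0.5] shift [ 1.4 13.9 49.6] rows>= 0.8
turn [ 1.000e-01 -3.000e-01  1.795e+02] shift [ 1.4 13.9 49.6] rows>= 16.8
```

Call:
move_arm(
  motion=[
    [[0,0,0,1,12,10,-1],[0,0,0,1,14,35,-1],[0,0,0,1,14,52,-1],[0,0,0,1,14,56,-1],[0,0,0,1,14,56,-1]],
  ],
)

```text
t: 14.98
tool_pos: [0.6433, -0.1616, 0.1137]
ee_rot: [3.138, 0.001, 0.515]
contact_force: [0.7, 0.5, -0.8]
width: 0.0638
```

```bash
cat >> h.py <<'E'
def trio(tag,ctr,half=.06,cams=('wrist','side','scene'),z=.05):
    ims=[]
    for n in cams:
        c=get_calibration(n);f=grab_frame(n)[:,:,::-1]
        if n=='wrist': f=f[150:480,150:490]
        else:
            u=proj(np.array([[ctr[0],ctr[1],z]]),c)[0].astype(int);f=f[max(0,u[1]-70):u[1]+70,max(0,u[0]-70):u[0]+70]
        ims.append(cv2.resize(f,(390,390) if len(cams)==2 else (266,266),interpolation=cv2.INTER_CUBIC))
    cv2.imwrite(f'pics/{tag}.png',np.hstack(ims))
E
python3 -c "
from h import *
st();plan(.6437,-.162,.054,30);trio('q1',(.643,-.162))
"
```

```text
t 14.97 pos [ 0.6433 -0.1616  0.1137] rot [1.798e+02 1.000e-01 2.950e+01] w 0.0638 F [ 0.7  0.5 -0.8] q [-0.36  0.62 -0.03  0.92 -0.    2.27]
turn [ 0.2  0.1 -0.5] shift [ 0.2  0.4 59.7] rows>= 1.0
turn [ 1.000e-01 -3.000e-01  1.795e+02] shift [ 0.2  0.4 59.7] rows>= 16.8
```

View pics/q1.png

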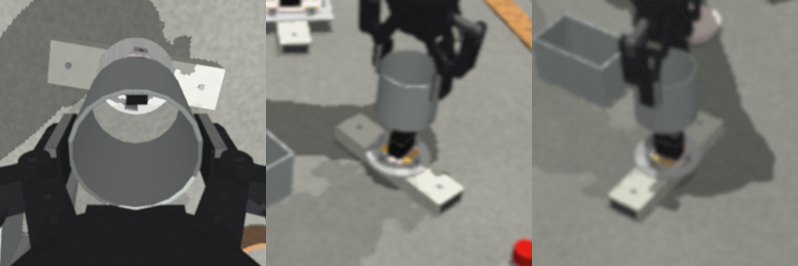

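Call:
move_arm(
  motion=[
    [[0,0,0,0,0,12,-1],[0,0,0,0,0,26,-1],[0,0,0,0,0,38,-1],[0,0,0,0,0,46,-1],[0,0,0,0,0,50,-1]],
  ],
)

```text
t: 15.75
tool_pos: [0.6438, -0.1623, 0.0638]
ee_rot: [3.137, 0.001, 0.515]
contact_force: [-0.3, 0.0, -1.3]
width: 0.064
```

Call:
move_arm(
  motion=[
    [[0,0,0,0,0,3,-1],[0,0,0,0,0,5,-1],[0,0,0,0,0,7,-1],[0,0,0,0,0,7,-1]],
  ],
)

```text
t: 16.25
tool_pos: [0.6439, -0.1623, 0.0569]
ee_rot: [3.137, 0.001, 0.515]
contact_force: [-0.4, -0.4, 0.0]
width: 0.0641
```

```bash
python3 -c "
from h import *
st();trio('q2',(.643,-.162))
"
```

```text
t 16.25 pos [ 0.6439 -0.1623  0.0569] rot [179.7   0.   29.5] w 0.0641 F [-0.4 -0.4  0. ] q [-0.36  0.68 -0.08  0.81 -0.    2.27]
```

View pics/q2.png

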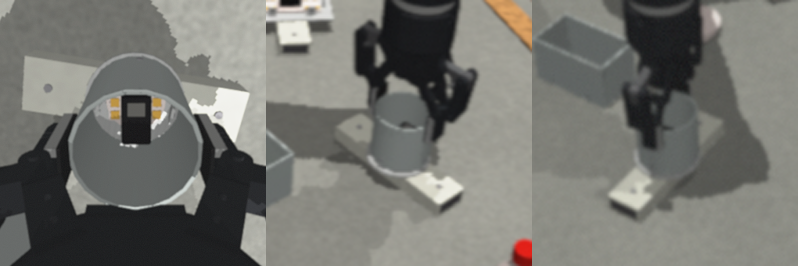

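Call:
move_arm(
  motion=[
    [[0,0,0,0,0,1,-1],[0,0,0,0,0,2.5,-1],[0,0,0,0,0,3.5,-1],[0,0,0,0,0,3.5,-1]],
  ],
)

```text
t: 16.9
tool_pos: [0.6442, -0.1623, 0.0541]
ee_rot: [3.137, -0.0, 0.515]
contact_force: [-0.7, 1.6, 4.3]
width: 0.0638
```

Contact. Open and retreat.

Call:
move_arm(
  motion=[
    [[0,0,0,0,0,0,0.7],[0,0,0,0,0,0,1],[0,0,0,0,0,0,1],[0,0,0,0,0,-15,1],[0,0,0,0,0,-50,1]],
  ],
)

```text
t: 17.52
tool_pos: [0.6427, -0.1617, 0.1037]
ee_rot: [3.139, 0.002, 0.515]
contact_force: [-1.0, 0.2, -0.0]
width: 0.085
```

Call:
move_arm(
  motion=[
    [[0,0,0,-10,0,-35,1],[0,0,0,-25,0,-75,1],[0,0,0,-25,0,-75,1]],
  ],
)

```text
t: 17.9
tool_pos: [0.623, -0.1752, 0.184]
ee_rot: [3.133, -0.003, 0.514]
contact_force: [0.2, -0.3, -0.6]
width: 0.0857
```

```bash
cat > fitr.py <<'E'
from h import *
import sys
def ring(tag,name='dot_return',z=.023,x0=(.643,-.162)):
    """fit rim by mask filled hull, all cams"""
    for cam in('wrist','side','scene'):
        c=get_calibration(cam);f=grab_frame(cam);r=trace(cam,name)
        if not r: print(cam,'none');continue
        best=None
        for d in r[:3]:
            m=d['pixels'].astype(np.uint8)
            k,_=cv2.findContours(m,0,2);k=np.concatenate([q for q in k if cv2.contourArea(q)>20] or k)
            mm=np.zeros_like(m);cv2.fillConvexPoly(mm,cv2.convexHull(k),1)
            p,fv=fit(name,[(mm.astype(float),c)],z,(x0[2] if len(x0)>2 else 0,),x0)
            print(cam,round(d['score'],2),np.round(d['uv']),'fit',np.round(p[:2],4),round(np.degrees(p[2]),1),round(fv,3))
E
python3 -c "
from fitr import *
st();ring('a');trio('q3',(.643,-.162));plan(.46,.0045,.15,90)
"
```

```text
t 17.9 pos [ 0.623  -0.1752  0.184 ] rot [179.5  -0.2  29.5] w 0.0857 F [ 0.2 -0.3 -0.6] q [-0.39  0.53  0.    1.03 -0.    2.24]
wrist 0.69 [326. 227.] fit [ 0.644  -0.1625] 6.8 0.025
wrist 0.15 [245. 349.] fit [ 0.643 -0.162] 0.0 1.0
side 0.78 [397. 267.] fit [ 0.6459 -0.1625] 9.5 0.047
scene 0.92 [292. 299.] fit [ 0.6446 -0.1636] 1.1 0.1
turn [ -0.    0.2 -60.5] shift [ -52.1 -234.1   27.7] rows>= 5.7
turn [2.000e-01 1.000e-01 1.195e+02] shift [ -52.1 -234.1   27.7] rows>= 11.2
```

View pics/q3.png

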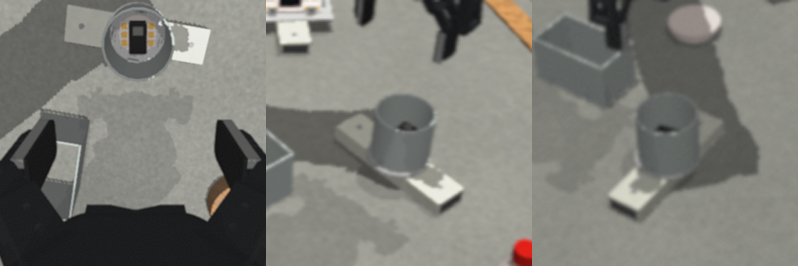

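```bash
python3 -c "
from h import *
plan(.434,-.026,.14,50)
"
```

```text
turn [  0.    0.2 -20.5] shift [ -89.7 -220.3   37.8] rows>= 3.9
turn [  0.3  -0.  159.5] shift [ -89.7 -220.3   37.8] rows>= 14.9
```

Call:
move_arm(
  motion=[
    [[0,0,-5,-20,-50,5,1],[0,0,-10,-42,-105,15,1],[0,0,-15,-65,-160,25,1],[0,0,-20,-87,-213,35,1],[0,0,-20,-90,-220,38,1]],
  ],
)

```text
t: 18.98
tool_pos: [0.4292, -0.0241, 0.1386]
ee_rot: [-3.137, 0.005, 0.867]
contact_force: [0.3, 0.1, 0.4]
width: 0.0854
```

```bash
python3 -c "
from h import *
r=look('face1',['dot_face'],x0={'dot_face':(.461,.004)})
p=r['dot_face'];plan(p[0],p[1],.02,50)
"
```

```text
t 18.98 pos [ 0.4292 -0.0241  0.1386] rot [-179.7    0.3   49.7] w 0.0854 F [0.3 0.1 0.4] q [-0.23  0.21 -0.62  0.75 -0.    2.05]
dot_face 0.8 [328. 178.] 5948
  fit [0.4601 0.005 ] 12.4 cost 0.034
turn [-0.   0.2 -0.4] shift [ 41.2   0.3 119.6] rows>= 2.0
turn [  0.3   0.  179.6] shift [ 41.2   0.3 119.6] rows>= 16.8
```

View pics/face1.png

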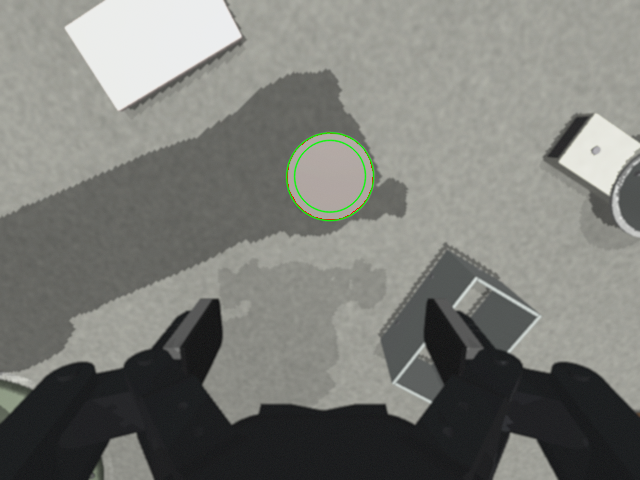

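```bash
python3 -c "
from h import *
s=observe();c=get_calibration('wrist');R=Rt(s['ee_rot'][2])
for w in(33,42.5):
  for r in(0,4,6,8,10,13,16):
    P=[s['tool_pos']+R@np.array([dx,sy*w,-r])/1000 for sy in(-1,1) for dx in(11,)]
    print(w,r,np.round(proj(np.array(P),c),1).tolist())
im=cv2.imread('pics/ret3.png')[270:400,180:460];cv2.imwrite('pics/r3c.png',cv2.resize(im,None,fx=2.8,fy=2.8))
im=cv2.imread('pics/ret3s.png')[0:240,60:340];cv2.imwrite('pics/r3s.png',cv2.resize(im,None,fx=2,fy=2))
"
```

```text
33 0 [[249.5, 280.6], [395.4, 280.5]]
33 4 [[247.6, 284.3], [397.2, 284.2]]
33 6 [[246.7, 286.2], [398.1, 286.1]]
33 8 [[245.7, 288.2], [399.1, 288.1]]
33 10 [[244.7, 290.2], [400.1, 290.1]]
33 13 [[243.1, 293.3], [401.6, 293.2]]
33 16 [[241.5, 296.6], [403.3, 296.5]]
42.5 0 [[228.5, 280.6], [416.4, 280.5]]
42.5 4 [[226.1, 284.3], [418.7, 284.2]]
42.5 6 [[224.9, 286.2], [420.0, 286.1]]
42.5 8 [[223.6, 288.2], [421.2, 288.1]]
42.5 10 [[222.3, 290.2], [422.5, 290.1]]
42.5 13 [[220.3, 293.3], [424.5, 293.2]]
42.5 16 [[218.2, 296.6], [426.5, 296.5]]
```

View pics/r3c.png

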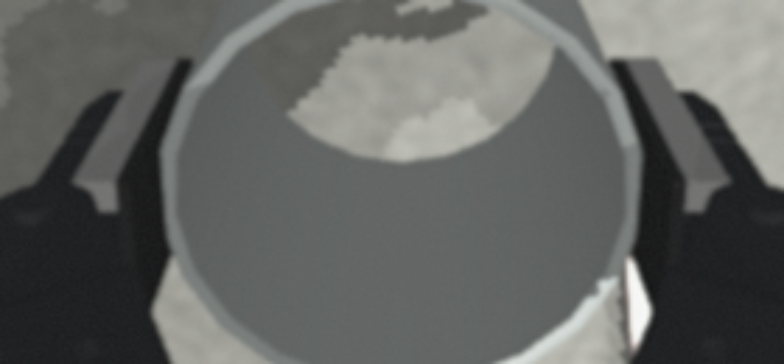

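View pics/r3s.png

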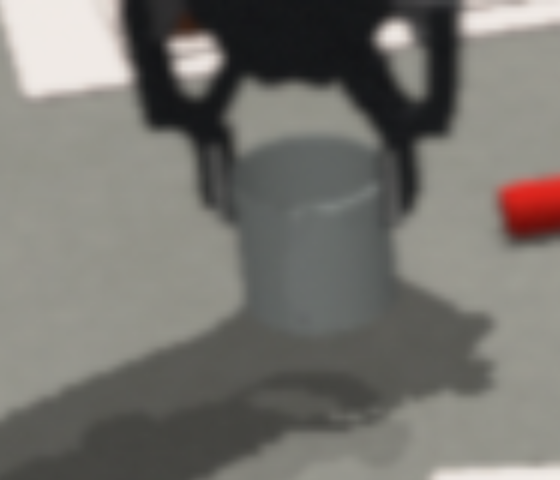

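```bash
python3 -c "
from h import *
c=get_calibration('side');R=Rt(np.radians(69.8));T=np.array([.3622,.2924,.0818])
for sy in(-1,1):
 for r in(0,4,8,12):
  P=np.array([T+R@np.array([dx,sy*35,-r])/1000 for dx in(-11,0,11)]);q=proj(P,c)
  print(sy,r,np.round(((q-[150,130])*3-[60,0])*2,0).tolist())
"
```

```text
-1 0 [[219.0, 247.0], [224.0, 234.0], [228.0, 221.0]]
-1 4 [[218.0, 239.0], [223.0, 226.0], [227.0, 212.0]]
-1 8 [[217.0, 231.0], [222.0, 217.0], [226.0, 204.0]]
-1 12 [[216.0, 223.0], [221.0, 209.0], [225.0, 196.0]]
1 0 [[385.0, 251.0], [389.0, 238.0], [392.0, 225.0]]
1 4 [[384.0, 243.0], [388.0, 230.0], [391.0, 216.0]]
1 8 [[384.0, 235.0], [387.0, 221.0], [391.0, 208.0]]
1 12 [[383.0, 227.0], [386.0, 213.0], [390.0, 200.0]]
```

Call:
move_arm(
  motion=[
    [[0,0,0,20,0,20,1],[0,0,0,41,0,50,1],[0,0,0,41,0,95,1],[0,0,0,41,0,115,1],[0,0,0,41,0,118,1]],
  ],
)

```text
t: 19.7
tool_pos: [0.4605, 0.0044, 0.0204]
ee_rot: [-3.14, 0.004, 0.864]
contact_force: [0.5, -0.1, -0.4]
width: 0.085
```

```bash
python3 -c "
from h import *
st();plan(.4601,.005,.003,50)
trio('f2',(.461,.005),z=.02)
cv2.imwrite('pics/f2w.png',grab_frame('wrist')[:,:,::-1])"
```

```text
t 19.7 pos [0.4605 0.0044 0.0204] rot [-179.9    0.2   49.5] w 0.085 F [ 0.5 -0.1 -0.4] q [-0.15  0.44 -0.68  0.46 -0.    2.13]
turn [-0.1  0.2 -0.5] shift [ 0.3 -0.7 17.4] rows>= 0.3
turn [4.000e-01 1.000e-01 1.795e+02] shift [ 0.3 -0.7 17.4] rows>= 16.8
```

View pics/f2.png

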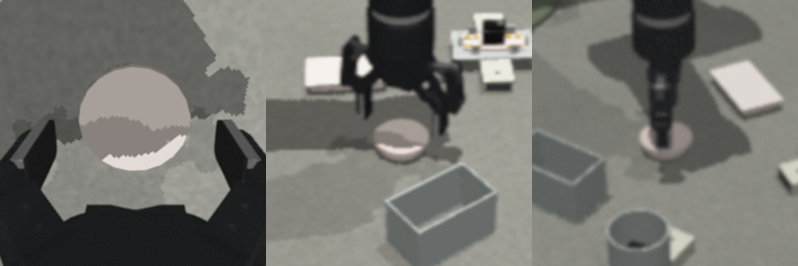

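View pics/f2w.png

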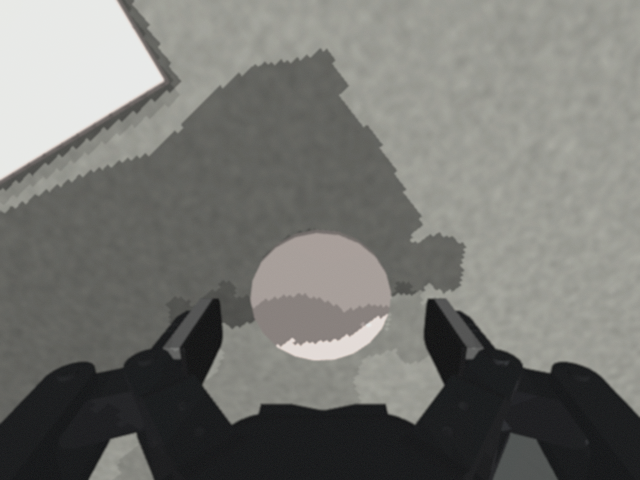

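Call:
move_arm(
  motion=[
    [[0,0,0,0,0,10,1],[0,0,0,0,-1,17,1],[0,0,0,0,-1,17.5,1],[0,0,0,0,-1,17.5,0.6],[0,0,0,0,-1,17.5,0.4]],
  ],
)

```text
t: 20.52
tool_pos: [0.4605, 0.0052, 0.0058]
ee_rot: [3.14, 0.002, 0.865]
contact_force: [-3.2, -0.0, 10.1]
width: 0.063
```

```bash
python3 -c "
from h import *
st();
trio('f3',(.461,.005),z=.02)"
```

```text
t 20.52 pos [0.4605 0.0052 0.0058] rot [1.799e+02 1.000e-01 4.950e+01] w 0.063 F [-3.2 -0.  10.1] q [-0.15  0.46 -0.69  0.42 -0.    2.13]
```

View pics/f3.png

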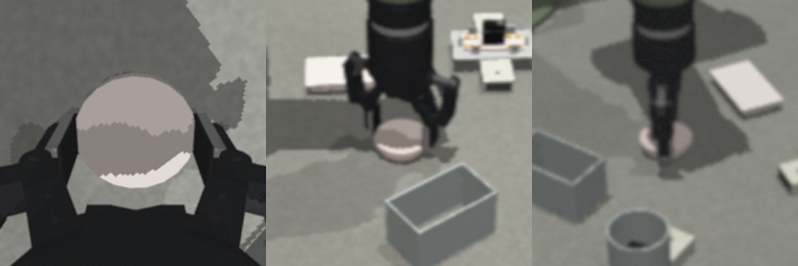

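Call:
move_arm(
  motion=[
    [[0,0,0,0,0,0,-1],[0,0,0,0,0,0,-1],[0,0,0,0,0,-4,-1],[0,0,0,0,0,-12,-1],[0,0,0,0,0,-14,-1]],
  ],
)

```text
t: 21.3
tool_pos: [0.4611, 0.0052, 0.0206]
ee_rot: [3.139, 0.001, 0.865]
contact_force: [0.4, 0.2, -0.5]
width: 0.0625
```

```bash
python3 -c "
from h import *
s=st();c=get_calibration('side');f=grab_frame('side')[:,:,::-1]
u=proj(s['tool_pos'][None],c)[0].astype(int);print(u)
f=f[u[1]-50:u[1]+30,u[0]-55:u[0]+55];cv2.imwrite('pics/f4.png',cv2.resize(f,None,fx=7,fy=7,interpolation=cv2.INTER_CUBIC))
cv2.imwrite('pics/f4w.png',grab_frame('wrist')[:,:,::-1])"
```

```text
t 21.3 pos [0.4611 0.0052 0.0206] rot [1.798e+02 1.000e-01 4.950e+01] w 0.0625 F [ 0.4  0.2 -0.5] q [-0.15  0.44 -0.68  0.45 -0.    2.13]
[291 248]
```

View pics/f4.png

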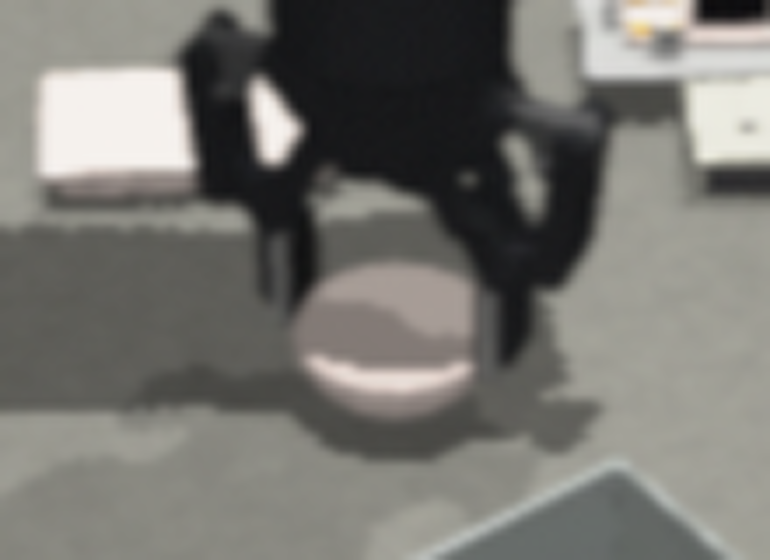

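View pics/f4w.png

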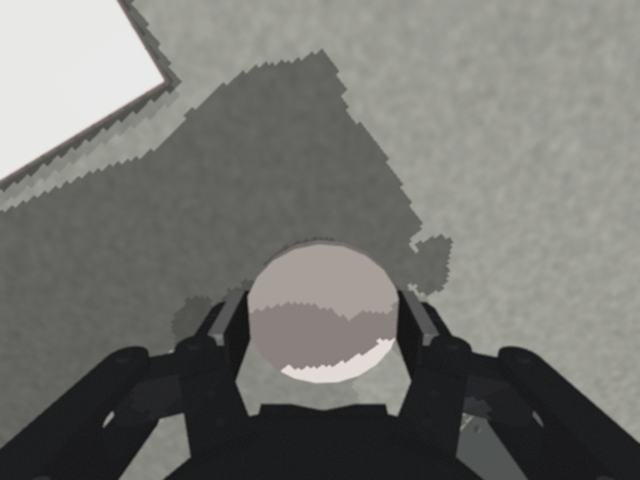

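```bash
python3 -c "
from h import *
s=observe();c=get_calibration('wrist');R=Rt(s['ee_rot'][2])
for dx in(-.003,0,.003):
    P=cyl(66,18,18)/1000+s['tool_pos']+R[:,0]*dx-[0,0,.0058];q=proj(P,c)
    print(dx,q[:,1].min(),q[:,1].max(),q[:,0].min(),q[:,0].max())
plan(.463,.0,.12,48);plan(.644,-.1625,.16,30)
"
```

```text
-0.003 249.32863022548264 385.9073024495355 245.66515614851113 399.29629485624054
0 242.21888615561224 380.41882475194274 245.20379660100045 399.74347055249143
0.003 235.01896063071754 374.8692498999589 244.73695415393476 400.19597297906654
turn [0.1 0.1 1.5] shift [ -2.8   5.2 -99.7] rows>= 1.6
turn [-1.000e-01  2.000e-01 -1.785e+02] shift [ -2.8   5.2 -99.7] rows>= 16.7
turn [ 0.2  0.1 19.5] shift [  -9.   248.4 -139. ] rows>= 4.6
turn [-1.000e-01  2.000e-01 -1.605e+02] shift [  -9.   248.4 -139. ] rows>= 15.0
```

Call:
move_arm(
  motion=[
    [[0,0,0,0,0,-15,-1],[0,0,0,0,5,-50,-1],[0,0,3,-1,30,-90,-1],[0,0,7,-3,70,-120,-1],[0,0,11,-5,115,-135,-1]],
  ],
)

```text
t: 22.02
tool_pos: [0.5465, -0.0735, 0.1577]
ee_rot: [3.137, -0.001, 0.671]
contact_force: [1.4, -0.4, -1.1]
width: 0.0631
```

```bash
python3 -c "
from h import *
st();plan(.6446,-.1621,.14,30)
"
```

```text
t 22.02 pos [ 0.5465 -0.0735  0.1577] rot [179.7  -0.   38.5] w 0.0631 F [ 1.4 -0.4 -1.1] q [-0.27  0.39 -0.3   0.88 -0.    2.2 ]
turn [ 0.3 -0.1  8.5] shift [ 21.7 130.3  18.3] rows>= 2.1
turn [ 1.000e-01  4.000e-01 -1.715e+02] shift [ 21.7 130.3  18.3] rows>= 16.0
```

Call:
move_arm(
  motion=[
    [[0,0,3,8,45,2,-1],[0,0,6,16,90,8,-1],[0,0,8.5,21,122,15,-1],[0,0,8.5,22,130,18,-1],[0,0,8.5,22,130,18,-1]],
  ],
)

```text
t: 22.65
tool_pos: [0.6438, -0.1614, 0.1394]
ee_rot: [3.139, -0.0, 0.523]
contact_force: [-0.5, 0.7, -0.7]
width: 0.063
```

```bash
python3 -c "
from h import *
st();plan(.6446,-.1621,.0768,30);trio('f5',(.644,-.162),z=.09)
"
```

```text
t 22.65 pos [ 0.6438 -0.1614  0.1394] rot [179.8  -0.   30. ] w 0.063 F [-0.5  0.7 -0.7] q [-0.36  0.6   0.    0.97 -0.    2.26]
turn [ 0.2 -0.  -0. ] shift [ 0.4  0.9 62.7] rows>= 1.0
turn [ -0.   -0.3 180. ] shift [ 0.4  0.9 62.7] rows>= 16.8
```

View pics/f5.png

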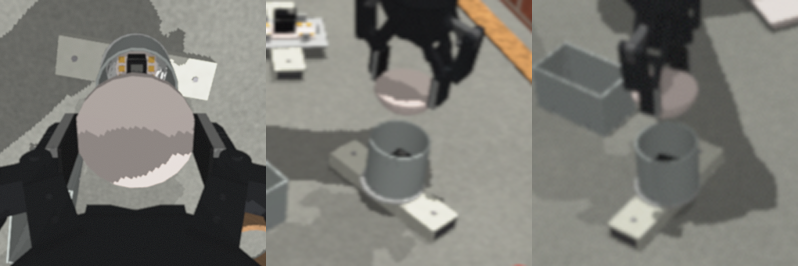

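Call:
move_arm(
  motion=[
    [[0,0,0,0,1,15,-1],[0,0,0,0,1,32,-1],[0,0,0,0,1,42,-1],[0,0,0,0,1,48,-1],[0,0,0,0,1,53,-1]],
  ],
)

```text
t: 23.42
tool_pos: [0.6445, -0.1617, 0.0872]
ee_rot: [3.138, -0.001, 0.524]
contact_force: [0.2, 0.0, -0.8]
width: 0.0628
```

```bash
python3 -c "
from h import *
st();plan(.6446,-.1621,.0768,30);trio('f6',(.644,-.162),z=.07)
"
```

```text
t 23.43 pos [ 0.6445 -0.1617  0.0872] rot [ 1.798e+02 -1.000e-01  3.000e+01] w 0.0628 F [ 0.2  0.  -0.8] q [-0.36  0.65 -0.06  0.86 -0.    2.26]
turn [ 0.2 -0.1  0. ] shift [-0.1  0.3 10.4] rows>= 0.2
turn [ 1.0e-01  4.0e-01 -1.8e+02] shift [-0.1  0.3 10.4] rows>= 16.8
```

View pics/f6.png

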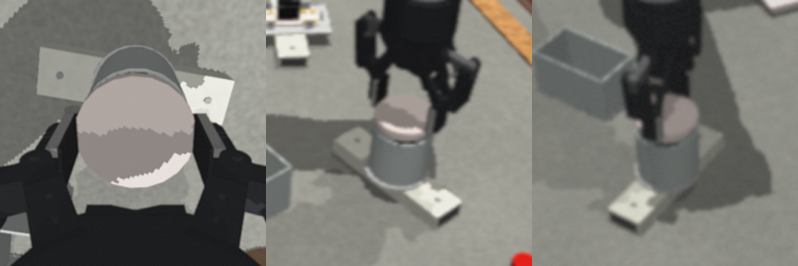

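Plug entering the rim; continue.

Call:
move_arm(
  motion=[
    [[0,0,0,0,0,4,-1],[0,0,0,0,0,7,-1],[0,0,0,0,0,9,-1],[0,0,0,0,0,10,-1],[0,0,0,0,0,10,-1]],
  ],
)

```text
t: 24.2
tool_pos: [0.6446, -0.1618, 0.0776]
ee_rot: [3.138, -0.001, 0.524]
contact_force: [0.1, -0.3, -0.7]
width: 0.0628
```

Call:
move_arm(
  motion=[
    [[0,0,0,0,0,1,-1],[0,0,0,0,0,2,-1],[0,0,0,0,0,3,-1],[0,0,0,0,0,3,-1]],
  ],
)

```text
t: 24.7
tool_pos: [0.6449, -0.1618, 0.077]
ee_rot: [3.136, -0.002, 0.524]
contact_force: [-5.7, 1.7, 13.1]
width: 0.0627
```

Call:
move_arm(
  motion=[
    [[0,0,0,0,0,0,-1],[0,0,0,0,0,0,0.8],[0,0,0,0,0,0,1],[0,0,0,0,0,-15,1],[0,0,0,0,0,-50,1]],
  ],
)

```text
t: 25.32
tool_pos: [0.6433, -0.1612, 0.1263]
ee_rot: [3.139, 0.0, 0.524]
contact_force: [0.5, 0.3, 0.5]
width: 0.0855
```

Call:
move_arm(
  motion=[
    [[0,0,0,-10,0,-30,1],[0,0,0,-30,0,-60,1],[0,0,0,-30,0,-60,1]],
  ],
)

```text
t: 25.7
tool_pos: [0.6185, -0.1774, 0.1903]
ee_rot: [3.134, -0.003, 0.523]
contact_force: [0.1, -0.3, -0.2]
width: 0.0855
```

```bash
python3 -c "
from fitr import *
st();ring('a','dot_face',.071,(.644,-.162));ring('a','dot_return',.023,(.644,-.162));trio('f7',(.644,-.162),z=.07)
"
```

```text
t 25.7 pos [ 0.6185 -0.1774  0.1903] rot [179.6  -0.2  29.9] w 0.0855 F [ 0.1 -0.3 -0.2] q [-0.39  0.52  0.    1.04 -0.    2.23]
wrist 0.78 [318. 198.] fit [ 0.6448 -0.1618] -0.4 0.016
side 0.66 [406. 254.] fit [ 0.6489 -0.1606] 0.5 0.156
scene 0.71 [291. 281.] fit [ 0.6468 -0.1633] 7.9 0.077
scene 0.43 [445. 197.] fit [ 0.644 -0.162] 0.0 1.0
wrist 0.37 [320. 151.] fit [ 0.644  -0.1625] -4.5 0.997
side 0.84 [398. 274.] fit [ 0.6455 -0.1638] 7.8 0.385
side 0.27 [401. 255.] fit [ 0.6822 -0.1034] -44.8 0.538
scene 0.82 [288. 308.] fit [ 0.6487 -0.1667] 15.8 0.362
scene 0.52 [447. 197.] fit [ 0.644 -0.162] 0.0 1.0
```

View pics/f7.png

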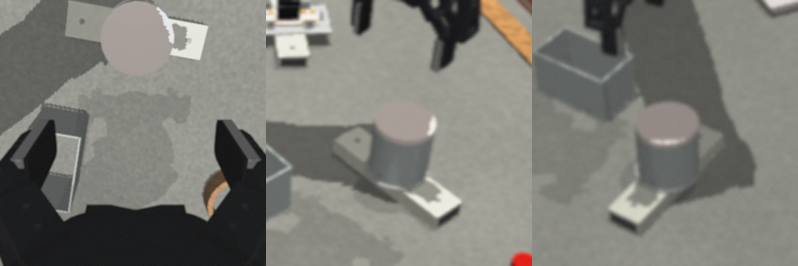

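Call:
move_arm(
  motion=[
    [[0,0,-10,-20,-10,0,1],[0,0,-20,-40,-20,0,1],[0,0,-30,-60,-30,0,1],[0,0,-40,-80,-40,0,1],[0,0,-50,-80,-40,0,1]],
  ],
)

```text
t: 27.08
tool_pos: [0.5266, -0.1814, 0.1865]
ee_rot: [3.141, 0.002, 1.401]
contact_force: [0.4, 0.4, 0.1]
width: 0.0853
```

Call:
move_arm(
  motion=[
    [[0,0,-10,0,0,0,1],[0,0,-20,0,0,0,1],[0,0,-30,0,0,0,1],[0,0,-40,0,0,0,1],[0,0,-50,0,0,0,1]],
  ],
)

```text
t: 27.7
tool_pos: [0.5266, -0.1815, 0.1866]
ee_rot: [-3.14, 0.002, 2.28]
contact_force: [-0.1, -0.0, -0.8]
width: 0.0859
```

```bash
python3 -c "
from h import *
st();plan(.497,-.139,.19,199)
"
```

```text
t 27.7 pos [ 0.5266 -0.1815  0.1866] rot [-1.799e+02  1.000e-01  1.306e+02] w 0.0859 F [-0.1 -0.  -0.8] q [-0.46  0.37 -0.25  0.95 -0.    0.4 ]
turn [ -0.1   0.1 -68.4] shift [51.5  5.1 -3.5] rows>= 6.4
turn [1.000e-01 1.000e-01 1.116e+02] shift [51.5  5.1 -3.5] rows>= 10.4
```

Call:
move_arm(
  motion=[
    [[0,0,-10,10,1,-1,1],[0,0,-20,20,2,-2,1],[0,0,-30,30,3,-3,1],[0,0,-40,40,4,-3,1],[0,0,-50,51,5,-3,1]],
  ],
)

```text
t: 28.32
tool_pos: [0.4972, -0.1393, 0.1897]
ee_rot: [-3.139, 0.001, -3.125]
contact_force: [-0.9, 0.0, 0.5]
width: 0.0852
```

Call:
move_arm(
  motion=[
    [[0,0,-10,0,0,0,1],[0,0,-18,0,0,0,1],[0,0,-18,0,0,0,1]],
  ],
)

```text
t: 28.7
tool_pos: [0.4972, -0.1393, 0.1899]
ee_rot: [-3.139, 0.0, -2.813]
contact_force: [0.4, -0.1, -0.5]
width: 0.0852
```

```bash
cat >> h.py <<'E'
def lookhull(tag,name,x0,z=0,cam='wrist'):
    s=st();c=get_calibration(cam);f=grab_frame(cam);r=trace(cam,name);im=f[:,:,::-1].copy()
    for d in r[:2]:
        m=d['pixels'].astype(np.uint8);k,_=cv2.findContours(m,0,2)
        cv2.drawContours(im,k,-1,(0,0,255),1)
        k=np.concatenate([q for q in k if cv2.contourArea(q)>30])
        mm=np.zeros_like(m);cv2.fillConvexPoly(mm,cv2.convexHull(k),1)
        p,fv=fit(name,[(mm.astype(float),c)],z,(x0[2],),x0)
        print(round(d['score'],2),np.round(d['uv']),np.round(p[:2],4),round(np.degrees(p[2]),1),round(fv,3))
        if d is r[0]:
            for P in world(name,*p,z):
                h=cv2.convexHull(proj(P,c).astype(np.float32));cv2.polylines(im,[np.round(h*16).astype(np.int32)],True,(0,255,0),1,cv2.LINE_AA,4)
            best=p
    cv2.imwrite(f'pics/{tag}.png',im);return best
E
python3 -c "
from h import *
p=lookhull('br1','bar_return',(.459,-.152,.33))
plan(p[0],p[1],.04,np.degrees(p[2])+180)
"
```

```text
t 28.7 pos [ 0.4972 -0.1393  0.1899] rot [-179.8    0.  -161.1] w 0.0852 F [ 0.4 -0.1 -0.5] q [-0.42  0.3  -0.35  0.93 -0.   -0.74]
0.65 [351. 182.] [ 0.4575 -0.1526] 18.4 0.017
turn [-0.2  0.   0.4] shift [ 41.8   0.6 149.8] rows>= 2.5
turn [  -0.    -0.2 -179.6] shift [ 41.8   0.6 149.8] rows>= 16.8
```

View pics/br1.png

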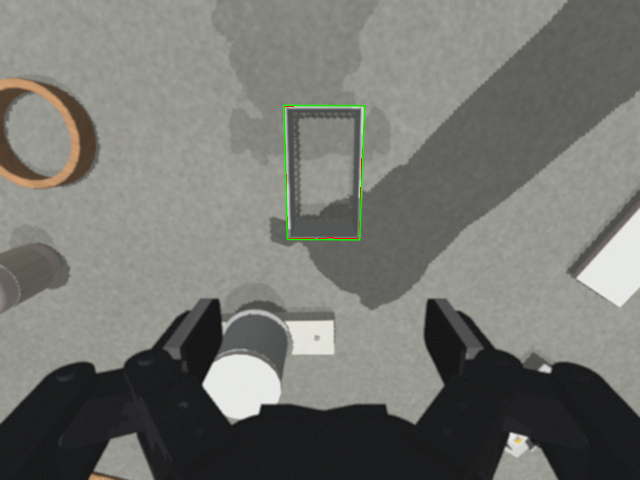

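Call:
move_arm(
  motion=[
    [[0,0,0,20,0,20,1],[0,0,0,42,0,50,1],[0,0,0,42,0,105,1],[0,0,0,42,0,145,1],[0,0,0,42,0,157,1]],
  ],
)

```text
t: 29.42
tool_pos: [0.4559, -0.1525, 0.0309]
ee_rot: [3.141, -0.003, -2.815]
contact_force: [-0.0, 0.2, 0.1]
width: 0.0853
```

```bash
python3 -c "
from h import *
st();plan(.4575,-.1526,.031,198.6);trio('br2',(.4575,-.1526),z=.03)
"
```

```text
t 29.43 pos [ 0.4559 -0.1525  0.0309] rot [ 180.    -0.2 -161.3] w 0.0853 F [-0.   0.2  0.1] q [-0.48  0.45 -0.62  0.51 -0.   -0.8 ]
turn [ 0.  -0.2  0.1] shift [-1.5 -0.6 -0.1] rows>= 0.0
turn [   0.3    0.  -179.9] shift [-1.5 -0.6 -0.1] rows>= 16.8
```

View pics/br2.png

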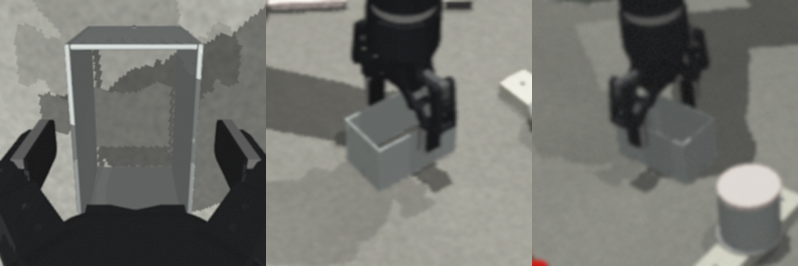

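Call:
move_arm(
  motion=[
    [[0,0,0,-1,0,0,1],[0,0,0,-1,0,0,0.6],[0,0,0,-1,0,0,0.3],[0,0,0,-1,0,0,0],[0,0,0,-1,0,0,-1]],
  ],
)

```text
t: 30.2
tool_pos: [0.4599, -0.1534, 0.0346]
ee_rot: [-3.138, 0.002, -2.814]
contact_force: [-1.3, 0.5, 7.8]
width: 0.0589
```

Call:
move_arm(
  motion=[
    [[0,0,0,0,0,0,-1],[0,0,0,0,0,0,-1],[0,0,0,0,0,-10,-1],[0,0,0,0,0,-30,-1],[0,0,0,0,0,-60,-1]],
  ],
)

```text
t: 30.82
tool_pos: [0.4589, -0.1529, 0.0951]
ee_rot: [-3.139, 0.001, -2.814]
contact_force: [0.9, 0.2, -1.8]
width: 0.0591
```

```bash
python3 -c "
from h import *
s=st();trio('br3',(.4575,-.1526),z=.09)
c=get_calibration('wrist');cv2.imwrite('pics/br3w.png',grab_frame('wrist')[:,:,::-1]);R=Rt(s['ee_rot'][2])
for dx in(-.003,0,.003):
  for z in(0,60):
    for y in(-30,30):
      P=np.array([[52,y,z],[51,y*.92,z]])/1000@np.diag([1,1,-1.])
      q=proj(s['tool_pos']+(np.array([[52,y,31-z]])/1000+[dx,0,0])@R.T,c);print(dx,z,y,np.round(q,1).tolist())
plan(.6355,.1465,.18,163)
"
```

```text
t 30.82 pos [ 0.4589 -0.1529  0.0951] rot [-179.8    0.  -161.2] w 0.0591 F [ 0.9  0.2 -1.8] q [-0.47  0.35 -0.55  0.67 -0.   -0.8 ]
-0.003 0 -30 [[267.2, 180.4]]
-0.003 0 30 [[385.6, 180.4]]
-0.003 60 -30 [[239.1, 203.7]]
-0.003 60 30 [[415.2, 203.8]]
0 0 -30 [[267.0, 174.4]]
0 0 30 [[385.9, 174.4]]
0 60 -30 [[238.4, 194.9]]
0 60 30 [[415.9, 195.0]]
0.003 0 -30 [[266.7, 168.4]]
0.003 0 30 [[386.2, 168.4]]
0.003 60 -30 [[237.8, 186.1]]
0.003 60 30 [[416.6, 186.1]]
turn [-0.2  0.3 35.8] shift [-262.9  227.   -85.2] rows>= 5.7
turn [  -0.3   -0.3 -144.2] shift [-262.9  227.   -85.2] rows>= 13.5
```

View pics/br3.png

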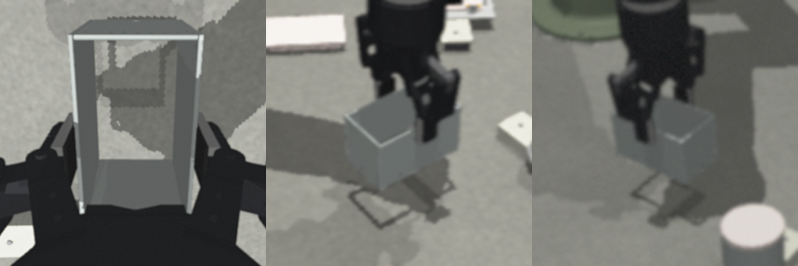

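View pics/br3w.png

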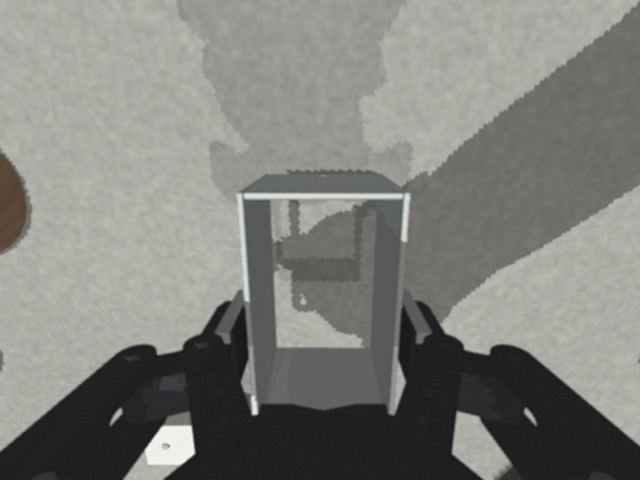

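```bash
python3 -c "
from h import *
plan(.745,.113,.2,163)
"
```

```text
turn [-0.2  0.3 35.8] shift [-355.9  159.9 -104.6] rows>= 6.5
turn [  -0.3   -0.3 -144.2] shift [-355.9  159.9 -104.6] rows>= 13.5
```

Call:
move_arm(
  motion=[
    [[0,0,1,-5,2,-30,-1],[0,0,4,-30,13,-65,-1],[0,0,8,-75,34,-95,-1],[0,0,13,-125,56,-105,-1],[0,0,18,-175,79,-105,-1]],
  ],
)

```text
t: 31.65
tool_pos: [0.6011, -0.0209, 0.2003]
ee_rot: [-3.137, 0.005, -3.131]
contact_force: [0.9, 0.1, -1.5]
width: 0.0591
```

```bash
python3 -c "
from h import *
st();plan(.745,.113,.2,163)
"
```

```text
t 31.65 pos [ 0.6011 -0.0209  0.2003] rot [-179.8    0.3 -179.4] w 0.0591 F [ 0.9  0.1 -1.5] q [-0.16  0.44 -0.11  1.02 -0.   -0.17]
turn [-0.2  0.3 17.6] shift [-145.3  132.3    0.5] rows>= 3.1
turn [  -0.5   -0.3 -162.4] shift [-145.3  132.3    0.5] rows>= 15.2
```

Call:
move_arm(
  motion=[
    [[0,0,5,-40,36,0,-1],[0,0,9,-78,71,0,-1],[0,0,13,-112,102,0,-1],[0,0,17,-140,127,0,-1],[0,0,17.5,-145,132,0,-1]],
  ],
)

```text
t: 32.28
tool_pos: [0.745, 0.1146, 0.1973]
ee_rot: [-3.138, 0.003, 2.849]
contact_force: [0.2, -0.4, -1.1]
width: 0.0589
```

```bash
python3 -c "
from h import *
M['bar_tray']=[box(110,66,20,23),box(40,160,0,20)]
r=look('bt1',['bar_tray'],yaws={'bar_tray':(-.3,)},x0={'bar_tray':(.6355,.1465)})
"
```

```text
t 32.27 pos [0.745  0.1146 0.1973] rot [-179.8    0.2  163.2] w 0.0589 F [ 0.2 -0.4 -1.1] q [ 0.06  0.75  0.42  1.25 -0.    0.35]
bar_tray 0.97 [326.  77.] 17074
bar_tray 0.63 [ 15. 203.] 2444
  fit [0.6328 0.1481] -15.7 cost 0.024
```

View pics/bt1.png

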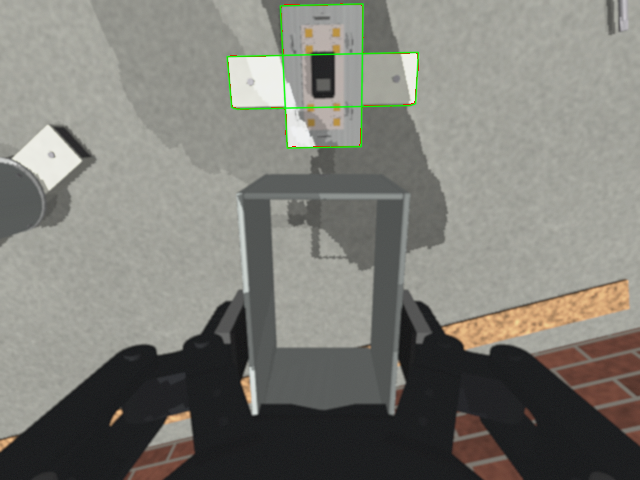

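```bash
python3 -c "
from h import *
plan(.6338,.1474,.14,164.3)
"
```

```text
turn [-0.2  0.2 -1.1] shift [115.7   1.1  57.8] rows>= 2.1
turn [  0.3   0.3 178.9] shift [115.7   1.1  57.8] rows>= 16.7
```

Call:
move_arm(
  motion=[
    [[0,0,0,25,0,0,-1],[0,0,0,65,0,10,-1],[0,0,-1,100,1,30,-1],[0,0,-1,116,1,50,-1],[0,0,-1,116,1,58,-1]],
  ],
)

```text
t: 33.0
tool_pos: [0.6309, 0.1465, 0.1388]
ee_rot: [-3.136, 0.0, 2.865]
contact_force: [-0.2, -0.3, -0.8]
width: 0.0587
```

```bash
cat > ov.py <<'E'
from h import *
def ov(tag,tray,rim,rz):
    """overlay tray & rim edges on wrist"""
    s=st();c=get_calibration('wrist');im=grab_frame('wrist')[:,:,::-1].copy()
    return s,c,im
E
python3 -c "
from h import *
s=st();plan(.6338,.1474,.058,164.3);cv2.imwrite('pics/b4w.png',grab_frame('wrist')[:,:,::-1]);trio('b4',(.634,.1474),z=.07,cams=('side','scene'))
"
```

```text
t 33.0 pos [0.6309 0.1465 0.1388] rot [-179.7    0.   164.2] w 0.0587 F [-0.2 -0.3 -0.8] q [ 0.12  0.57 -0.04  0.95 -0.01  0.39]
turn [-0.3  0.  -0.1] shift [-2.5  2.  80.8] rows>= 1.3
turn [  0.    0.5 179.9] shift [-2.5  2.  80.8] rows>= 16.8
```

View pics/b4w.png

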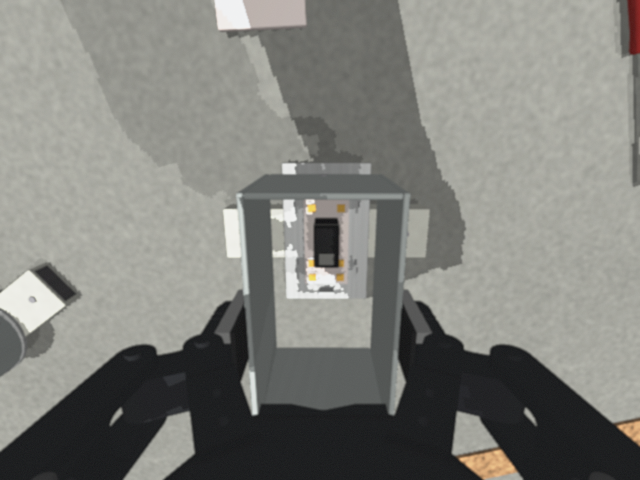

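View pics/b4.png

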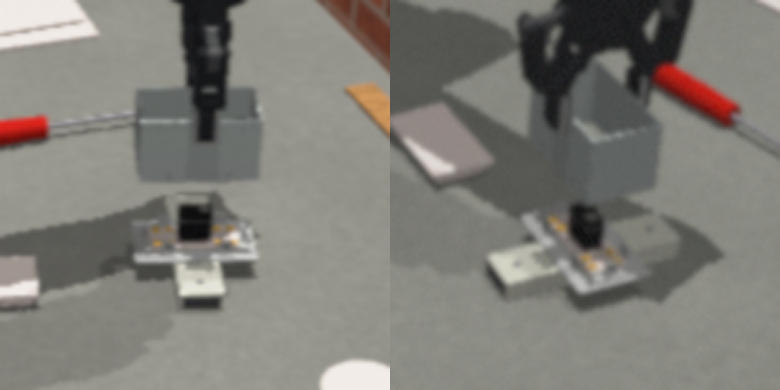

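```bash
python3 -c "
from h import *
c=get_calibration('wrist');im=cv2.imread('pics/b4w.png')
for (x,y,w,col) in((.6328,.1481,-15.7,(0,255,0)),(.634,.1465,-15.7,(0,0,255))):
  for P in world('bar_tray',x,y,np.radians(w)):
    h=cv2.convexHull(proj(P,c).astype(np.float32));cv2.polylines(im,[np.round(h*16).astype(np.int32)],True,col,1,cv2.LINE_AA,4)
s=observe();R=Rt(s['ee_rot'][2])
for z in(0,60):
  P=box(104,60,z,z)/1000@R.T*1+[0,0,0]
  P=s['tool_pos']-[0,0,.035]+(box(104,60,z,z)*[1,1,0]/1000)@R.T+[0,0,z/1000]
  h=cv2.convexHull(proj(P,c).astype(np.float32));cv2.polylines(im,[np.round(h*16).astype(np.int32)],True,(255,0,0),1,cv2.LINE_AA,4)
cv2.imwrite('pics/b4o.png',cv2.resize(im[150:420,200:450],None,fx=2.2,fy=2.2,interpolation=0))
"
```

```text
(no output)
```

View pics/b4o.png

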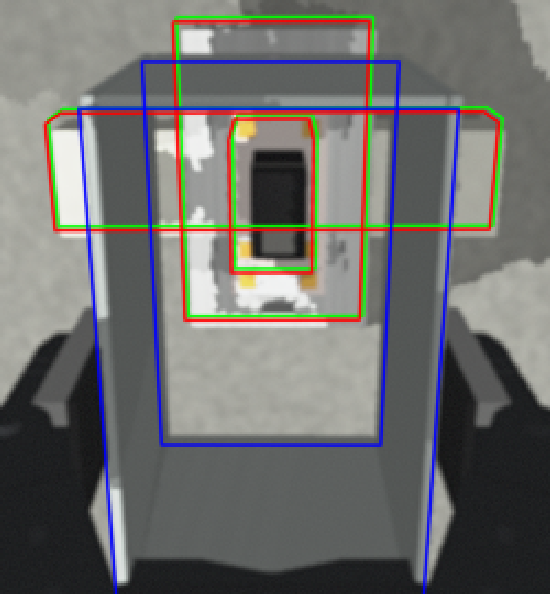

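```bash
cat > ov.py <<'E'
from h import *
def ov(tag,tray,dx,dy,zoff,rimname='bar_return',crop=(150,420,190,460)):
    s=st();c=get_calibration('wrist');im=grab_frame('wrist')[:,:,::-1].copy()
    def dr(P,col):
        h=cv2.convexHull(proj(P,c).astype(np.float32));cv2.polylines(im,[np.round(h*16).astype(np.int32)],True,col,1,cv2.LINE_AA,4)
    for P in world('bar_tray',*tray)[:2]: dr(P,(0,255,0))
    R=Rt(s['ee_rot'][2])
    for z in(0,60):
        B=box(104,60,z,z)/1000
        P=s['tool_pos']-[0,0,zoff]+(B*[1,1,0]+[dx,dy,0])@R.T+[0,0,z/1000];dr(P,(255,0,0))
    a=crop;cv2.imwrite(f'pics/{tag}.png',cv2.resize(im[a[0]:a[1],a[2]:a[3]],None,fx=2.2,fy=2.2,interpolation=0))
E
python3 -c "
from h import *
plan(.6371,.1469,.115,164.3)"
```

```text
turn [-0.2  0.2 -0.2] shift [-2.6  1.3 25. ] rows>= 0.4
turn [  0.3   0.4 179.8] shift [-2.6  1.3 25. ] rows>= 16.8
```

```bash
python3 -c "
from ov import *
ov('b5',(.6328,.1481,np.radians(-15.7)),.0005,0,.035)"
```

```text
t 33.15 pos [0.6342 0.1465 0.14  ] rot [-179.8    0.2  164.1] w 0.0589 F [ 0.7  0.8 -0.7] q [ 0.12  0.58 -0.04  0.96 -0.01  0.39]
```

View pics/b5.png

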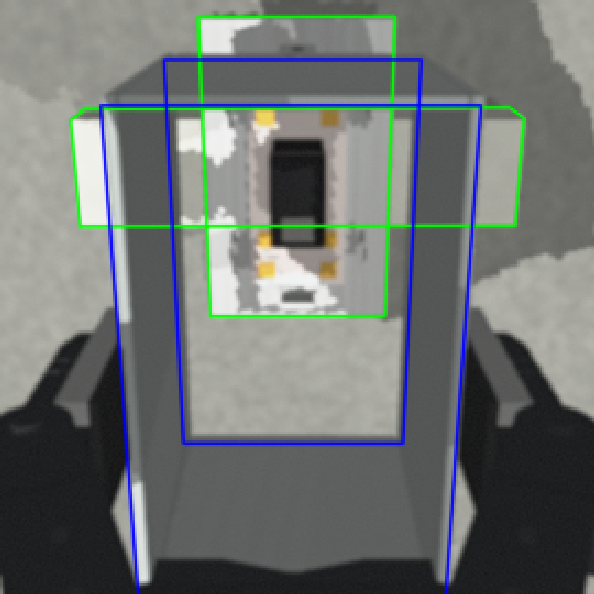

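Call:
move_arm(
  motion=[
    [[0,0,0,0,0.7,15,-1],[0,0,0,0,0.7,32,-1],[0,0,0,0,0.7,48,-1],[0,0,0,0,0.7,58,-1],[0,0,0,0,0.7,60,-1]],
  ],
)

```text
t: 33.83
tool_pos: [0.6343, 0.147, 0.0791]
ee_rot: [-3.137, 0.003, 2.864]
contact_force: [-0.6, -0.7, -0.4]
width: 0.0588
```

```bash
python3 -c "
from ov import *
ov('b6',(.6328,.1481,np.radians(-15.7)),.0015,.0005,.035);trio('b6s',(.634,.1474),z=.05,cams=('side','scene'));plan(.6341,.1472,.058,164.3)"
```

```text
t 33.83 pos [0.6343 0.147  0.0791] rot [-179.8    0.2  164.1] w 0.0588 F [-0.6 -0.7 -0.4] q [ 0.12  0.64 -0.1   0.83 -0.01  0.39]
turn [-0.2  0.3 -0.2] shift [ 1.4 -0.2 22.7] rows>= 0.4
turn [  0.5   0.3 179.8] shift [ 1.4 -0.2 22.7] rows>= 16.8
```

View pics/b6.png

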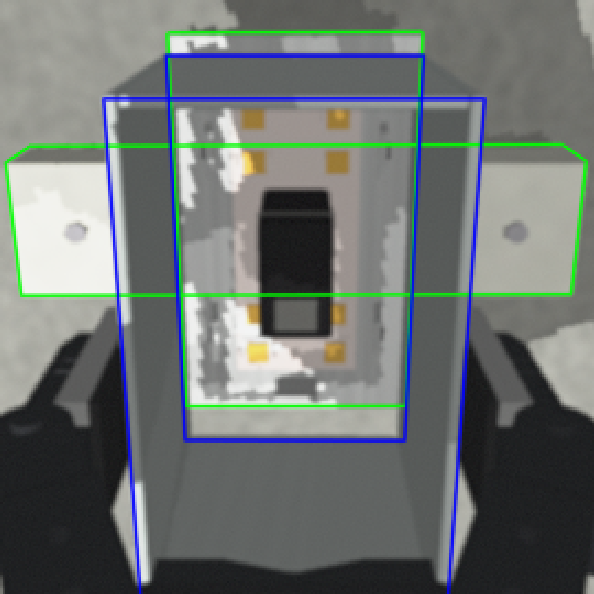

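View pics/b6s.png

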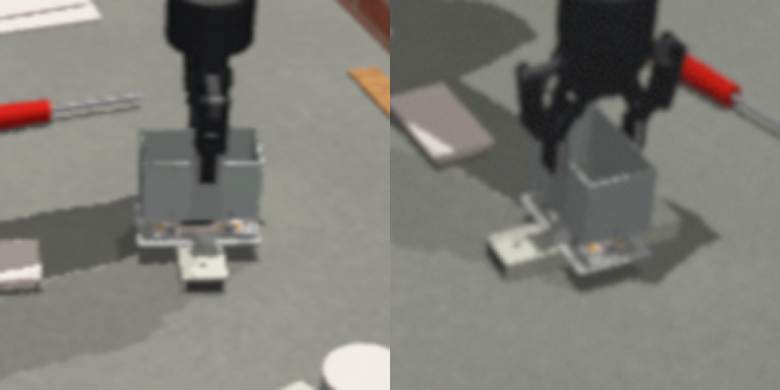

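Call:
move_arm(
  motion=[
    [[0,0,0,0,0,5,-1],[0,0,0,0,0,10,-1],[0,0,0,0,0,14,-1],[0,0,0,0,0,17,-1],[0,0,0,0,0,19,-1]],
  ],
)

```text
t: 34.6
tool_pos: [0.6354, 0.147, 0.0615]
ee_rot: [-3.138, 0.005, 2.864]
contact_force: [0.6, -0.5, -1.3]
width: 0.0588
```

Call:
move_arm(
  motion=[
    [[0,0,0,0,0,1,-1],[0,0,0,0,0,2,-1],[0,0,0,0,0,3,-1],[0,0,0,0,0,3,-1]],
  ],
)

```text
t: 35.1
tool_pos: [0.6353, 0.147, 0.0584]
ee_rot: [-3.138, 0.005, 2.864]
contact_force: [-0.5, 0.7, -1.1]
width: 0.0589
```

Call:
move_arm(
  motion=[
    [[0,0,0,0,0,1,-1],[0,0,0,0,0,2,-1],[0,0,0,0,0,3,-1],[0,0,0,0,0,3,-1]],
  ],
)

```text
t: 35.6
tool_pos: [0.6357, 0.147, 0.0577]
ee_rot: [-3.138, 0.006, 2.864]
contact_force: [-5.2, -0.8, 12.8]
width: 0.0587
```

```bash
python3 -c "
from ov import *
ov('b7',(.6328,.1481,np.radians(-15.7)),.0015,.0005,.035);trio('b7s',(.634,.1474),z=.05,cams=('side','scene'))"
```

```text
t 35.6 pos [0.6357 0.147  0.0577] rot [-179.8    0.4  164.1] w 0.0587 F [-5.2 -0.8 12.8] q [ 0.12  0.66 -0.12  0.79 -0.01  0.39]
```

View pics/b7s.png

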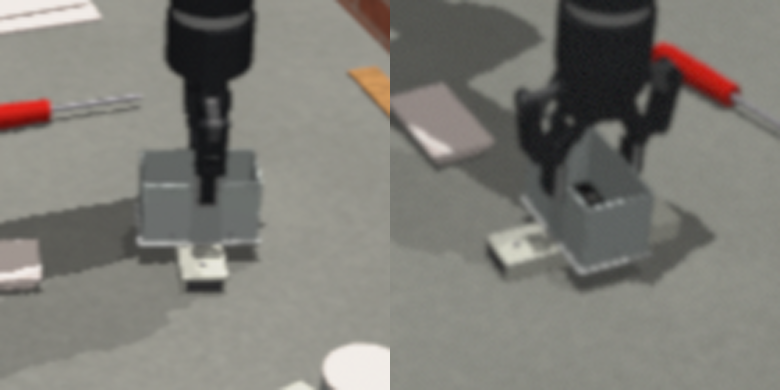

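View pics/b7.png

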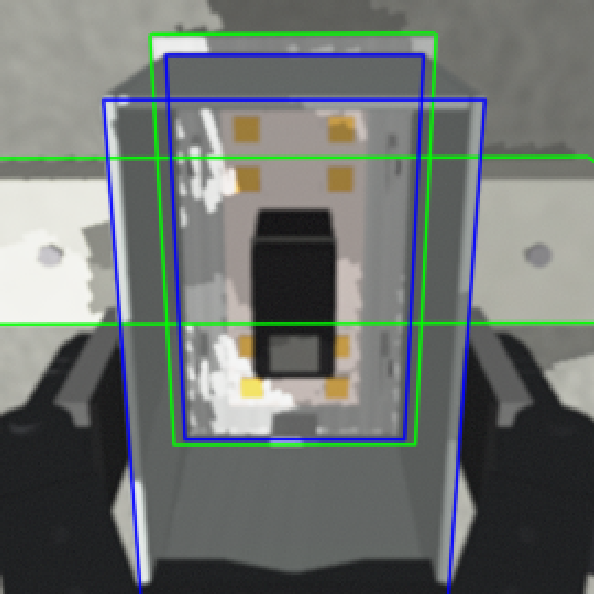

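Call:
move_arm(
  motion=[
    [[0,0,0,0,0,-1.5,-1],[0,0,0,0,0,-1.5,0.8],[0,0,0,0,0,-1.5,1],[0,0,0,0,0,-15,1],[0,0,0,0,0,-50,1]],
  ],
)

```text
t: 36.38
tool_pos: [0.634, 0.147, 0.1068]
ee_rot: [-3.137, 0.003, 2.864]
contact_force: [-0.2, -0.2, 1.2]
width: 0.0853
```

Call:
move_arm(
  motion=[
    [[0,0,0,-15,0,-30,1],[0,0,0,-35,0,-70,1],[0,0,0,-40,0,-80,1],[0,0,0,-40,0,-80,1]],
  ],
)

```text
t: 36.88
tool_pos: [0.6727, 0.1364, 0.1876]
ee_rot: [-3.137, 0.004, 2.864]
contact_force: [-0.4, 0.0, -0.3]
width: 0.0854
```

```bash
python3 -c "
from h import *
p=lookhull('b8','bar_return',(.634,.148,-.27),z=.023)
trio('b8s',(.634,.1474),z=.05,cams=('side','scene'))
plan(.433,.157,.18,165)"
```

```text
t 36.88 pos [0.6727 0.1364 0.1876] rot [-179.8    0.2  164.1] w 0.0854 F [-0.4  0.  -0.3] q [ 0.09  0.61  0.15  1.11 -0.01  0.37]
0.64 [290. 194.] [0.6339 0.1481] -16.4 0.016
turn [-0.3 -0.  -0.9] shift [234.3 -45.3   5.6] rows>= 3.8
turn [-1.000e-01  5.000e-01  1.791e+02] shift [234.3 -45.3   5.6] rows>= 16.7
```

View pics/b8.png

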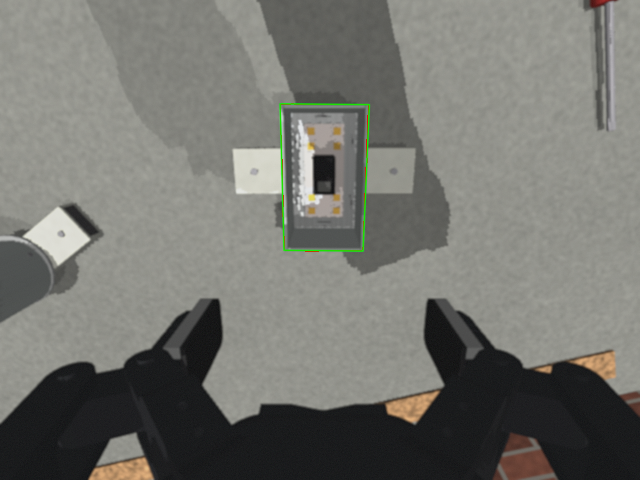

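View pics/b8s.png

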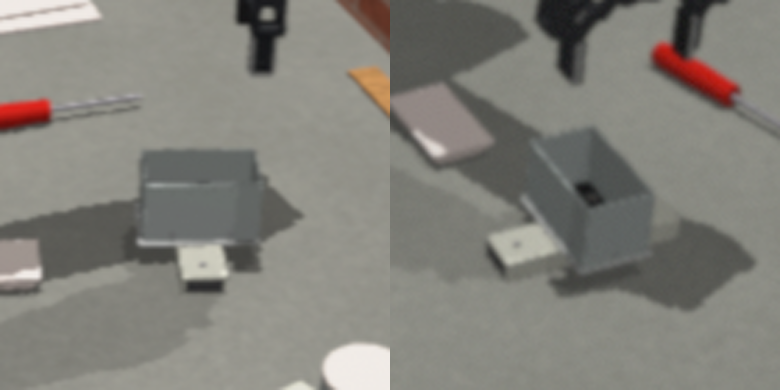

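```bash
python3 -c "
from h import *
plan(.472,.149,.16,168)"
```

```text
turn [-0.3 -0.  -3.9] shift [194.6 -42.3  25.5] rows>= 3.2
turn [-1.000e-01  5.000e-01  1.761e+02] shift [194.6 -42.3  25.5] rows>= 16.5
```

Call:
move_arm(
  motion=[
    [[0,0,-1,50,-11,0,1],[0,0,-2,105,-23,5,1],[0,0,-3,155,-33,15,1],[0,0,-4,190,-41,24,1],[0,0,-4,195,-42,25,1]],
  ],
)

```text
t: 37.7
tool_pos: [0.4676, 0.1494, 0.1592]
ee_rot: [-3.134, -0.005, 2.936]
contact_force: [-0.0, 0.6, 0.2]
width: 0.0858
```

Call:
move_arm(
  motion=[
    [[0,0,0,0,0,0,1]],
  ],
)

```text
t: 37.83
tool_pos: [0.4678, 0.1495, 0.1592]
ee_rot: [-3.134, -0.005, 2.936]
contact_force: [-0.5, -0.4, -0.3]
width: 0.0856
```

```bash
python3 -c "
from h import *
M['bar_face']=[box(104,60,12,18)]
p=lookhull('c1','bar_face',(.433,.157,-.2),z=0)
plan(p[0],p[1],.03,np.degrees(p[2])+180)"
```

```text
t 37.83 pos [0.4678 0.1495 0.1592] rot [-179.6   -0.3  168.2] w 0.0856 F [-0.5 -0.4 -0.3] q [ 0.16  0.29 -0.44  0.84 -0.01  0.37]
0.63 [327. 173.] [0.4321 0.1572] -13.4 0.015
turn [-0.4 -0.3  1.6] shift [ 36.4   1.2 129.3] rows>= 2.1
turn [   0.4   -0.7 -178.4] shift [ 36.4   1.2 129.3] rows>= 16.7
```

View pics/c1.png

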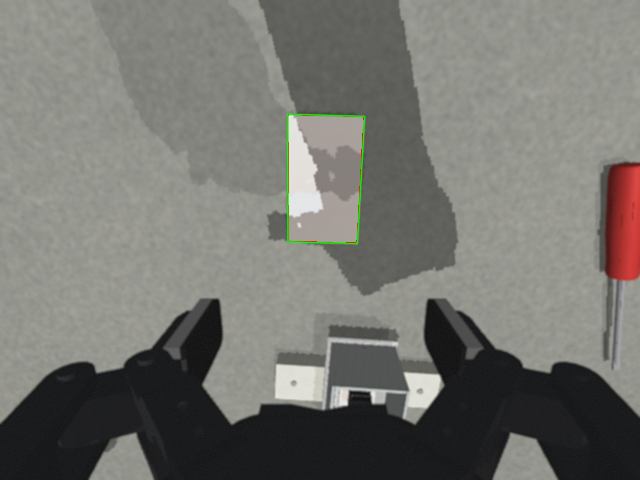

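Call:
move_arm(
  motion=[
    [[0,0,1,20,1,30,1],[0,0,1.6,36,1,75,1],[0,0,1.6,36.5,1,120,1],[0,0,1.6,36.5,1,138,1],[0,0,1.6,36.5,1,138,1]],
  ],
)

```text
t: 38.55
tool_pos: [0.4318, 0.1567, 0.02]
ee_rot: [-3.133, -0.007, 2.907]
contact_force: [0.5, 0.9, -0.4]
width: 0.0853
```

```bash
python3 -c "
from h import *
st();plan(.4321,.1572,.003,166.6);trio('c2',(.432,.157),z=.02)"
```

```text
t 38.55 pos [0.4318 0.1567 0.02  ] rot [-179.5   -0.4  166.6] w 0.0853 F [ 0.5  0.9 -0.4] q [ 0.19  0.44 -0.67  0.47 -0.    0.43]
turn [-0.5 -0.4 -0. ] shift [-0.3  0.7 17. ] rows>= 0.3
turn [ -0.6   0.8 180. ] shift [-0.3  0.7 17. ] rows>= 16.8
```

View pics/c2.png

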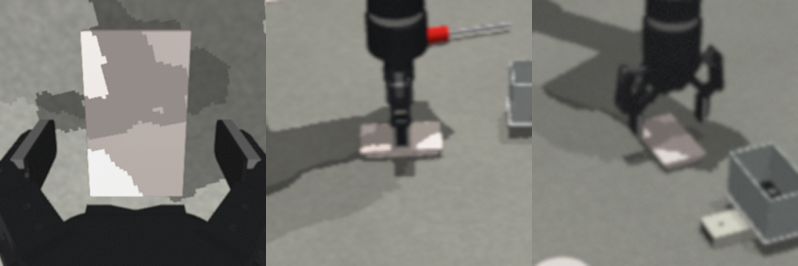

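Call:
move_arm(
  motion=[
    [[-0.5,-0.4,0,0,0.5,10,1],[-0.5,-0.4,0,0,0.5,17,1],[-0.5,-0.4,0,0,0.5,17.5,1],[-0.5,-0.4,0,0,0.5,17.5,0.6],[-0.5,-0.4,0,0,0.5,17.5,0.3]],
  ],
)

```text
t: 39.33
tool_pos: [0.4337, 0.1575, 0.0055]
ee_rot: [3.14, 0.005, 2.908]
contact_force: [-1.3, 0.2, 5.7]
width: 0.0575
```

Call:
move_arm(
  motion=[
    [[0,0,0,0,0,0,-1],[0,0,0,0,0,0,-1],[0,0,0,0,0,-4,-1],[0,0,0,0,0,-12,-1],[0,0,0,0,0,-14,-1]],
  ],
)

```text
t: 39.95
tool_pos: [0.4342, 0.1576, 0.0202]
ee_rot: [3.139, 0.006, 2.907]
contact_force: [0.2, -0.1, -1.5]
width: 0.0579
```

```bash
python3 -c "
from h import *
s=st();trio('c3',(.432,.157),z=.03);cv2.imwrite('pics/c3w.png',grab_frame('wrist')[:,:,::-1])"
```

```text
t 39.95 pos [0.4342 0.1576 0.0202] rot [179.9   0.3 166.6] w 0.0579 F [ 0.2 -0.1 -1.5] q [ 0.19  0.43 -0.68  0.45 -0.    0.42]
```

View pics/c3.png

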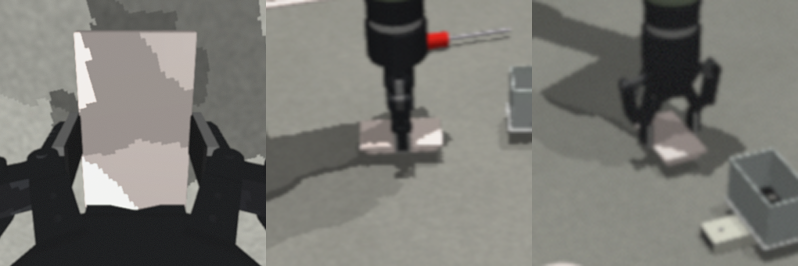

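View pics/c3w.png

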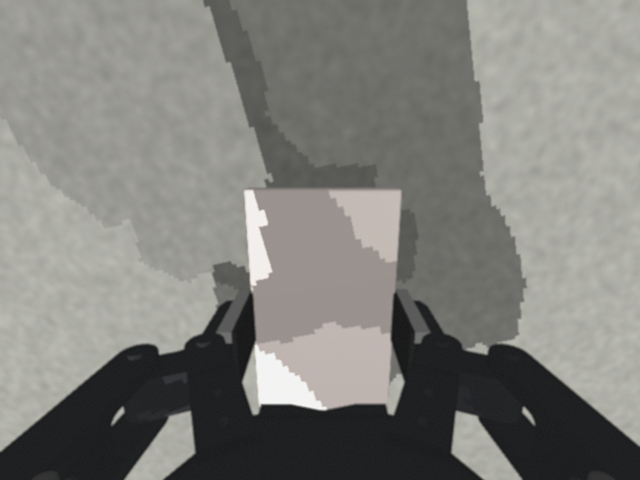

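```bash
python3 -c "
from h import *
s=observe();c=get_calibration('wrist');R=Rt(s['ee_rot'][2])
for dx in(-3,0,3):
  for y in(-30,30):
    for x in(52,-30):
      q=proj((s['tool_pos']-[0,0,.0058-.018]+(np.array([x+dx,y,0])/1000)@R.T)[None],c);print(dx,y,x,np.round(q,1).tolist())
plan(.4321,.1572,.12,166.6);plan(.634,.148,.14,163.8)
f=grab_frame('side')[:,:,::-1];u=proj(s['tool_pos'][None],get_calibration('side'))[0].astype(int)
f=f[u[1]-45:u[1]+30,u[0]-55:u[0]+55];cv2.imwrite('pics/c4.png',cv2.resize(f,None,fx=7,fy=7,interpolation=cv2.INTER_CUBIC))
"
```

```text
-3 -30 52 [[244.1, 200.3]]
-3 -30 -30 [[256.3, 378.4]]
-3 30 52 [[399.7, 200.1]]
-3 30 -30 [[388.1, 378.1]]
0 -30 52 [[243.5, 192.6]]
0 -30 -30 [[255.9, 372.9]]
0 30 52 [[400.2, 192.4]]
0 30 -30 [[388.4, 372.6]]
3 -30 52 [[243.0, 184.7]]
3 -30 -30 [[255.5, 367.3]]
3 30 52 [[400.7, 184.6]]
3 30 -30 [[388.8, 367.0]]
turn [ 0.1  0.3 -0. ] shift [   1.    -0.5 -100.5] rows>= 1.6
turn [  0.4  -0.2 180. ] shift [   1.    -0.5 -100.5] rows>= 16.8
turn [0.1 0.3 2.8] shift [-197.6   37.5 -119.5] rows>= 3.7
turn [  -0.4    0.2 -177.2] shift [-197.6   37.5 -119.5] rows>= 16.6
```

View pics/c4.png

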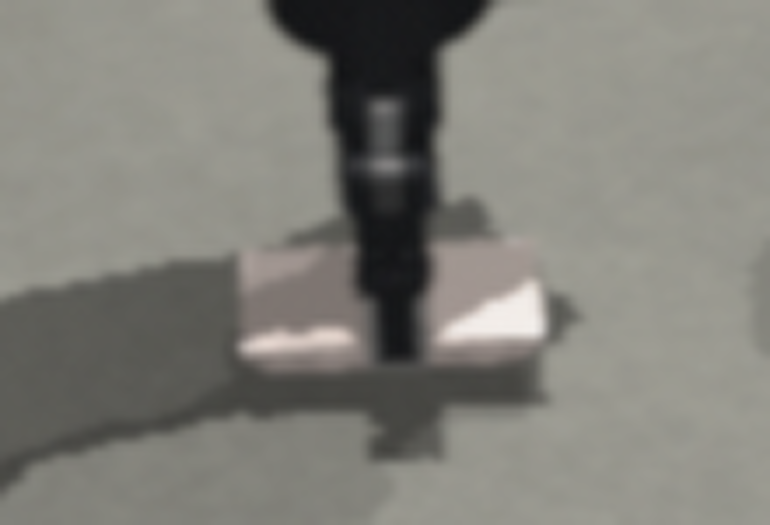

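Call:
move_arm(
  motion=[
    [[0,0,0,0,0,-15,-1],[0,0,0,-3,0,-50,-1],[0,0,0,-20,4,-90,-1],[0,0,1,-55,10,-115,-1],[0,0,2,-95,18,-125,-1]],
  ],
)

```text
t: 40.83
tool_pos: [0.531, 0.153, 0.1468]
ee_rot: [3.139, 0.007, 2.872]
contact_force: [0.6, 0.3, -0.3]
width: 0.0574
```

```bash
python3 -c "
from h import *
st();plan(.6355,.1474,.14,163.6)"
```

```text
t 40.83 pos [0.531  0.153  0.1468] rot [179.8   0.4 164.6] w 0.0574 F [ 0.6  0.3 -0.3] q [ 0.15  0.4  -0.32  0.85  0.    0.42]
turn [0.2 0.4 1. ] shift [-102.1   22.3    7.5] rows>= 1.7
turn [  -0.6    0.3 -179. ] shift [-102.1   22.3    7.5] rows>= 16.7
```

Call:
move_arm(
  motion=[
    [[0,0.1,0,-35,8,0,-1],[0.1,0.2,0.5,-70,15,2,-1],[0.2,0.4,1,-95,20,5,-1],[0.2,0.4,1,-102,22,7,-1],[0.2,0.4,1,-102,22,7,-1]],
  ],
)

```text
t: 41.45
tool_pos: [0.6344, 0.1471, 0.1396]
ee_rot: [-3.141, -0.002, 2.855]
contact_force: [0.2, -0.3, -1.8]
width: 0.058
```

```bash
python3 -c "
from h import *
st();plan(.6355,.1474,.0768,163.6);trio('d1',(.634,.148),z=.1)"
```

```text
t 41.45 pos [0.6344 0.1471 0.1396] rot [-1.799e+02 -1.000e-01  1.636e+02] w 0.058 F [ 0.2 -0.3 -1.8] q [ 0.11  0.58 -0.03  0.96 -0.    0.4 ]
turn [-0.1 -0.1 -0. ] shift [-1.1  0.7 62.8] rows>= 1.0
turn [-2.0e-01  1.0e-01  1.8e+02] shift [-1.1  0.7 62.8] rows>= 16.8
```

View pics/d1.png

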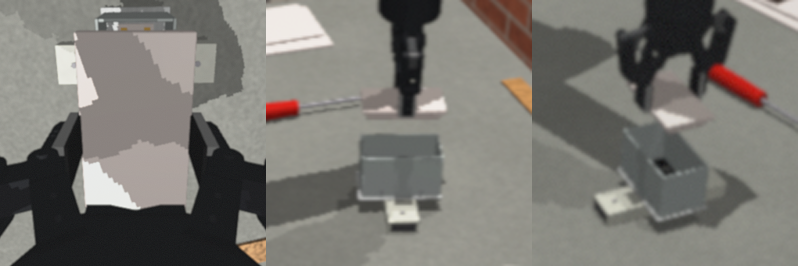

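Call:
move_arm(
  motion=[
    [[0,0,0,-1,0.5,15,-1],[0,0,0,-1,0.5,30,-1],[0,0,0,-1,0.5,40,-1],[0,0,0,-1,0.5,46,-1],[0,0,0,-1,0.5,48,-1]],
  ],
)

```text
t: 42.22
tool_pos: [0.6349, 0.1475, 0.0919]
ee_rot: [-3.141, -0.002, 2.855]
contact_force: [-0.0, -0.2, -2.3]
width: 0.058
```

```bash
python3 -c "
from h import *
s=st();plan(.6355,.1474,.0768,163.6);trio('d2',(.634,.148),z=.08)
c=get_calibration('wrist');im=grab_frame('wrist')[:,:,::-1].copy()
for P in world('bar_return',.6339,.1481,np.radians(-16.4),.023):
  h=cv2.convexHull(proj(P,c).astype(np.float32));cv2.polylines(im,[np.round(h*16).astype(np.int32)],True,(0,255,0),1,cv2.LINE_AA,4)
cv2.imwrite('pics/d2w.png',cv2.resize(im[120:430,180:470],None,fx=2,fy=2))"
```

```text
t 42.23 pos [0.6349 0.1475 0.0919] rot [-1.799e+02 -1.000e-01  1.636e+02] w 0.058 F [-0.  -0.2 -2.3] q [ 0.12  0.63 -0.08  0.86 -0.    0.4 ]
turn [-0.1 -0.1  0. ] shift [-0.6  0.1 15.1] rows>= 0.2
turn [ 2.0e-01 -1.0e-01 -1.8e+02] shift [-0.6  0.1 15.1] rows>= 16.8
```

View pics/d2.png

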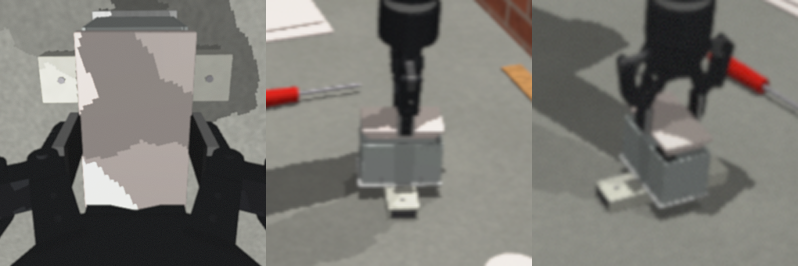

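View pics/d2w.png

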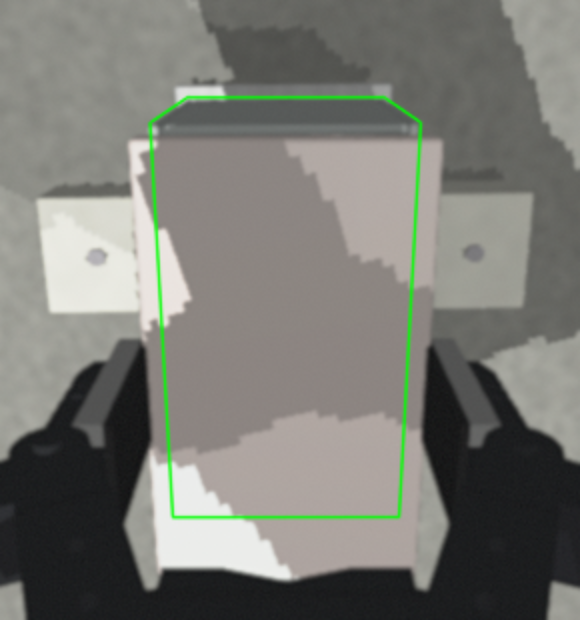

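Call:
move_arm(
  motion=[
    [[0,0,0,-0.5,0,3,-1],[0,0,0,-0.5,0,6,-1],[0,0,0,-0.5,0,9,-1],[0,0,0,-0.5,0,11,-1],[0,0,0,-0.5,0,12,-1]],
  ],
)

```text
t: 43.05
tool_pos: [0.6358, 0.1474, 0.0807]
ee_rot: [-3.141, -0.001, 2.855]
contact_force: [-0.8, 0.2, -1.6]
width: 0.0577
```

```bash
python3 -c "
from h import *
st();plan(.6355,.1474,.0768,163.6);trio('d3',(.634,.148),z=.08)"
```

```text
t 43.05 pos [0.6358 0.1474 0.0807] rot [-1.800e+02 -1.000e-01  1.636e+02] w 0.0577 F [-0.8  0.2 -1.6] q [ 0.11  0.64 -0.09  0.84 -0.    0.4 ]
turn [-0.  -0.1 -0. ] shift [ 0.3 -0.1  3.9] rows>= 0.1
turn [-1.0e-01  0.0e+00  1.8e+02] shift [ 0.3 -0.1  3.9] rows>= 16.8
```

View pics/d3.png

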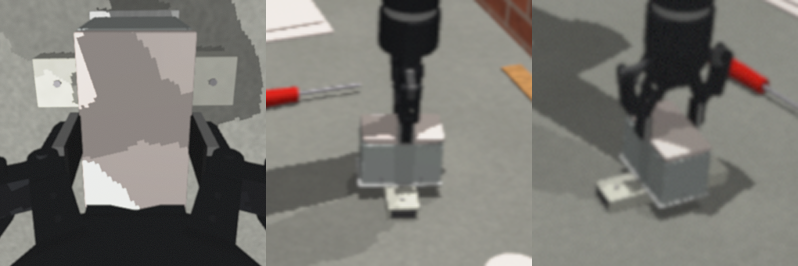

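Call:
move_arm(
  motion=[
    [[0,0,0,0,0,1.5,-1],[0,0,0,0,0,3,-1],[0,0,0,0,0,4.5,-1],[0,0,0,0,0,5,-1],[0,0,0,0,0,5,-1]],
  ],
)

```text
t: 43.82
tool_pos: [0.6364, 0.1474, 0.0781]
ee_rot: [-3.141, 0.001, 2.855]
contact_force: [-4.1, 1.1, 10.9]
width: 0.0576
```

```bash
python3 -c "
from h import *
st()
ims=[]
for n in('side','scene'):
  c=get_calibration(n);f=grab_frame(n)[:,:,::-1];u=proj(np.array([[.634,.148,.06]]),c)[0].astype(int)
  ims.append(cv2.resize(f[u[1]-40:u[1]+40,u[0]-40:u[0]+40],(400,400),interpolation=cv2.INTER_CUBIC))
cv2.imwrite('pics/d4.png',np.hstack(ims))"
```

```text
t 43.83 pos [0.6364 0.1474 0.0781] rot [-1.800e+02  1.000e-01  1.636e+02] w 0.0576 F [-4.1  1.1 10.9] q [ 0.11  0.64 -0.1   0.83 -0.    0.4 ]
```

View pics/d4.png

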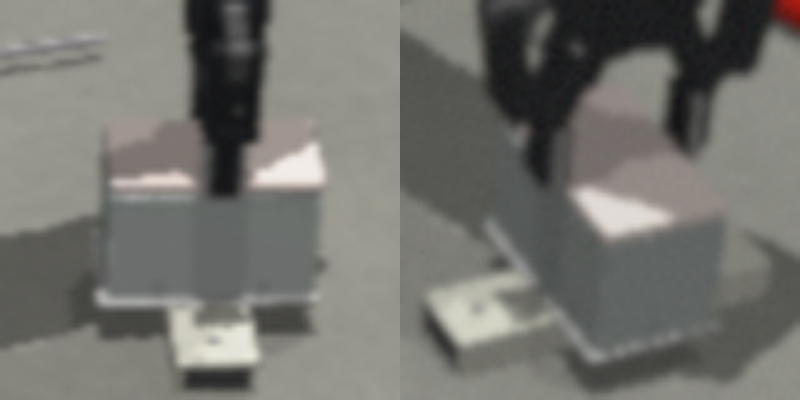

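Call:
move_arm(
  motion=[
    [[0,0,0,0,0,0,-1],[0,0,0,0,0,0,0.8],[0,0,0,0,0,0,1],[0,0,0,0,0,-15,1],[0,0,0,0,0,-50,1]],
  ],
)

```text
t: 44.55
tool_pos: [0.6351, 0.1472, 0.1275]
ee_rot: [-3.14, -0.002, 2.855]
contact_force: [-0.4, 0.4, 0.1]
width: 0.0855
```

Call:
move_arm(
  motion=[
    [[0,0,0,-15,0,-30,1],[0,0,0,-35,0,-70,1],[0,0,0,-40,0,-90,1],[0,0,0,-40,0,-90,1]],
  ],
)

```text
t: 45.05
tool_pos: [0.6754, 0.136, 0.2202]
ee_rot: [3.141, 0.002, 2.855]
contact_force: [0.7, 0.7, 0.1]
width: 0.0854
```

```bash
python3 -c "
from h import *
M['bar_face']=[box(104,60,12,18)]
p=lookhull('e1','bar_face',(.634,.148,-.27),z=.071)
ims=[]
for ctr in((.634,.148),(.644,-.162)):
 for n in('side','scene'):
  c=get_calibration(n);f=grab_frame(n)[:,:,::-1];u=proj(np.array([[*ctr,.06]]),c)[0].astype(int)
  ims.append(cv2.resize(f[u[1]-40:u[1]+40,u[0]-40:u[0]+40],(300,300),interpolation=cv2.INTER_CUBIC))
cv2.imwrite('pics/e2.png',np.vstack([np.hstack(ims[:2]),np.hstack(ims[2:])]))"
```

```text
t 45.05 pos [0.6754 0.136  0.2202] rot [1.800e+02 1.000e-01 1.636e+02] w 0.0854 F [0.7 0.7 0.1] q [ 0.09  0.6   0.21  1.18 -0.    0.38]
0.74 [327. 168.] [0.6352 0.1482] -16.3 0.018
```

View pics/e1.png

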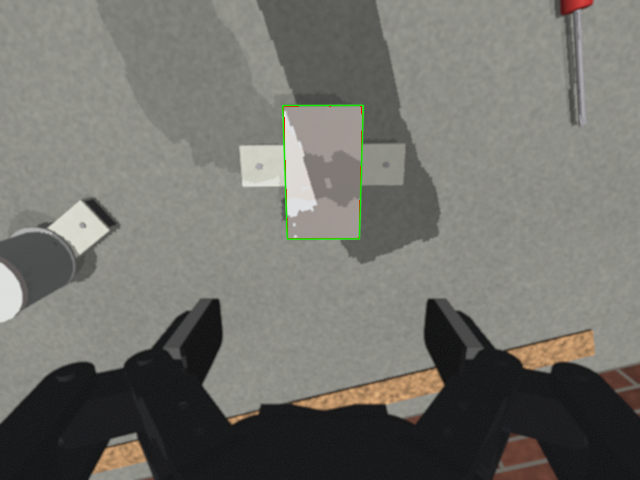

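View pics/e2.png

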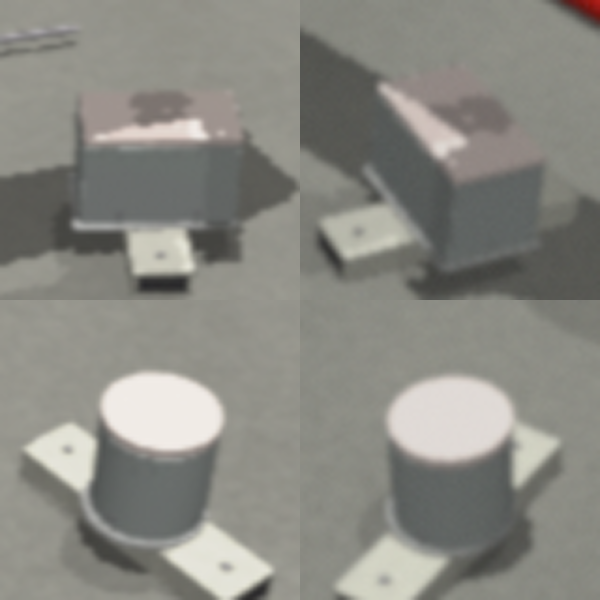

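```bash
python3 -c "
from h import *
st();print(finish_job());st()"
```

```text
t 45.35 pos [0.6727 0.1361 0.2161] rot [-179.9   -0.3  163.6] w 0.0853 F [ 0.5 -0.6  0.3] q [ 0.09  0.6   0.2   1.18 -0.    0.38]
the job is handed in; nothing more can be done
None
the job is handed in; nothing more can be done
```

Both sign units are built on their trays, and I handed the job in at about 45 s of the 112 s allowed. No verdict came back.

I placed the lamp plate, round rim and round face, then the oblong rim and oblong face. I lowered each piece until the wrist force showed contact, about 4 to 13 N, before opening the fingers.

- **Wrist-camera checks:** each piece was measured after release:

| Piece | Measured against | Offset |
|---|---|---|
| Lamp plate | round tray | about 2.5 mm |
| Round rim | round tray | about 2 mm |
| Round face | round rim | about 1 mm |
| Oblong rim | oblong tray | about 1 mm, within 1° of in line |
| Oblong face | oblong rim | about 1.3 mm, within 1° of in line |

- **Final pictures:** the side and scene views show both faces resting flat on upright rims, with the gripper clear of everything.
- **Disagreements:** the scene and side cameras put positions about 1.5 to 2.5 mm off the wrist camera in x, so I used the wrist values. Their fits of the finished round unit were poor, up to 6 mm off the tray for the face, because it hides parts of itself. I relied there on the wrist fit and on looking at the pictures.
- **Not measured:** I did not re-measure the tape, the bottle and the screwdriver at the end. The arm made no planned move near them.

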